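Fit the bars of a xylophone in order of length

ROBOT

A 7-joint arm with a two-finger parallel gripper is mounted at the origin on a cart in front of the work surface, level with it; the furniture and walls round the work are solid. World frame = base frame: x ahead of the robot, y to its left, z up, the work surface at z = 0. Lengths are in m, angles in rad, forces in N, time in s.
With the tool pointing down it reaches from about 0.35 to 0.9 m from the base axis. Payload 19.9 kg.
Tool frame: the origin (TCP) lies on the centre line of the jaws, within the pads' length; the fingertips stand 22 mm ahead of it and the grasp point (between the pads) lies 3 mm ahead of it; z points along the fingers, x is the direction in which the jaws open and shut, and the axes are right-handed (so a half turn about z gives the same grasp; the last joint's range is limited). The gripper opens to 94 mm and grips with 3 to 60 N. Pads are 16 mm wide; open, the fingers measure 119 mm over their backs; the gripper's body (75 mm by 177 mm) begins 78 mm behind the grasp point.
Start: joints at [-1.363, 0.417, -0.01, 1.614, 0.005, 1.111, -0.053], TCP at [0.154, 0.606, 0.227] pointing down, gripper open.
Joint ranges: [-2.81, 2.81], [-0.39, 2.02], [-1.27, 1.25], [0.06, 2.57], [-1.19, 4.33], [0.19, 2], [-2.82, 2.82]. Speed limits (rad/s): [1.89, 1.89, 2.39, 2.39, 3.01, 3.01, 3.01].

INTERFACE

Orientations are given as a unit quaternion [w, x, y, z].
In Python, from plant import env gives the robot as it stands.
- The arm moves only by the tool jog_arm, never from a script. Its arguments are lists of equal length, an entry for each row: "jaw": the opening, from -1 (shut) to 1 (fully open); "linear": the shift along the tool's x, y, z in m, a list of three; "turn": the turn, a rotation vector about the tool's x, y, z in degrees, a list of three. In form: {"jaw": [jaw, ...], "linear": [[dx, dy, dz], ...], "turn": [[ax, ay, az], ...]}. A call has 1 to 12 rows; each row shifts and turns the commanded pose from where the row before left it, along the tool's axes as they then stand; what a row does not reach is not made up. A row lasts 1/12 s, in which the tool goes at most 41.7 mm and 7.16 degrees, less where a joint would pass 70% of its speed; a pose out of reach is approached as far as the arm can. A call is refused whole if a number of a shift passes 0.0417 or a number of a turn 7.16, either way. A call with a gripper value outside its range is refused whole. The fingers move at their own pace and stop on an object; the grip force is fixed at half the most. Time passes only in rows, so rows that do not move let the fingers close. It gives the time, the measured TCP pose, the force and the opening at its end, in the units of the state.
- env.observe(): the state, without advancing time (a new reading comes with each control period).
- env.get_image(name): name is "scene" or "top" or "wrist"; returns a dict with "image" (480x640x3 uint8, blue, green, red), "intrinsics" (3x3 intrinsics, pixels), "world_from_camera" (4x4, takes a point from camera to world coordinates). Camera axes: x right, y down, z forward; pixel columns grow to the right and rows downward; lengths in m; the calibration is good to about 2 mm. A picture is of the moment at which its call begins. There is no depth.
- env.sign_off(): hands the job in, once; it reports no verdict.
The state is a dict: "t": time; "joint_pos": joint angles; "joint_vel": joint speeds; "joint_efforts": joint torques, N m; "ee_pos": TCP position; "orientation": TCP orientation; "force": force on the tool from outside, world axes, zero at the start; "torque": the same for the moment, N m; "width": finger opening in m.
Only numpy, scipy, OpenCV 4.12 (cv2) and the standard library are available. Lean on these libraries where they do the work, as an engineer would, in place of code of your own. Each camera call takes 0.05 s, during which the arm holds its last target.

TASK

Fit the four loose wooden bars on the xylophone frame in order of length, the longest at the frame's wide end down to the shortest at its narrow end, each lying flat on both cork rails with its two holes down over its own pair of pins. Leave the glue bottle and the wax tin standing where they are.

Things in the scene. Friction and masses are not known exactly. Their poses are not given: they have to be found in the camera images.
- bar_dark_mid (a point): Centre (half-way up) of the longest (dark brown) of four loose wooden xylophone bars, 200 x 36 x 18 mm, about 97 g. It lies flat on the bench. x runs along its length, z up; two upright 12 mm through holes on its centre line, 112 mm apart (56 mm either side of this point), a shallow arch under its middle; both ways round are alike.
- bar_red_mid (a point): Centre (half-way up) of the second longest (red-brown) of four loose wooden xylophone bars, 172 x 36 x 18 mm, about 84 g. It lies flat on the bench. x runs along its length, z up; two upright 12 mm through holes on its centre line, 96 mm apart (48 mm either side of this point), a shallow arch under its middle; both ways round are alike.
- bar_brown_mid (a point): Centre (half-way up) of the third longest (honey-brown) of four loose wooden xylophone bars, 144 x 36 x 18 mm, about 70 g. It lies flat on the bench. x runs along its length, z up; two upright 12 mm through holes on its centre line, 80 mm apart (40 mm either side of this point), a shallow arch under its middle; both ways round are alike.
- bar_pale_mid (a point): Centre (half-way up) of the shortest (pale) of four loose wooden xylophone bars, 116 x 36 x 18 mm, about 56 g. It lies flat on the bench. x runs along its length, z up; two upright 12 mm through holes on its centre line, 64 mm apart (32 mm either side of this point), a shallow arch under its middle; both ways round are alike.
- seat_dark (a point): Place for the 200 mm bar on the frame, at the wide end: its centre when seated, midway between two pins 112 mm apart, 9 mm above the cork. x runs from pin to pin, y towards the wide end, z up. The frame is fixed, pale wood, 264 mm long, at any angle on the bench; its two cork-topped rails (cork 44 mm above the bench) draw together towards the narrow end.
- seat_red (a point): Place for the 172 mm bar on the frame, second from the wide end: its centre when seated, midway between two pins 96 mm apart, 9 mm above the cork. x runs from pin to pin, y towards the wide end, z up. The pins are brass, upright, 6 mm thick, with rounded tips 24 mm above the cork; one of each pair stands on each rail.
- seat_brown (a point): Place for the 144 mm bar on the frame, third from the wide end: its centre when seated, midway between two pins 80 mm apart, 9 mm above the cork. x runs from pin to pin, y towards the wide end, z up. The four pairs of pins stand 68 mm apart along the frame, so that seated neighbours lie 32 mm apart.
- seat_pale (a point): Place for the 116 mm bar on the frame, at the narrow end: its centre when seated, midway between two pins 64 mm apart, 9 mm above the cork. x runs from pin to pin, y towards the wide end, z up. A bar that is not the right length for its pins cannot go down on them.
- glue_bottle: Bystander: white glue bottle with a red spout, 47 mm across and 148 mm high, standing loose on the bench; origin at the centre of its foot.
- wax_tin: Bystander: round red wax tin, 69 mm across and 36 mm high, standing loose on the bench; origin at the centre of its foot.
Mind the look-alikes: they are no part of the job. Leave any green or purple look-alike of the part that bears bar_pale_mid alone.

How it is judged:
By the outcome, as a careful person would: the job done as asked, in the order asked, and still so for the second after the job is handed in, with the robot touching nothing.
It also fails if it takes over 128 s, if anything falls off the work surface, if the arm or the gripper's body presses on something with over 40 N, if the wrist force passes 120 N, or if a joint passes its speed limit or range.

## Working session

There is one attempt and no reset: what is moved stays moved. The work goes in short steps, Python scripts to look and compute and a tool call to move; the robot and the scene stay as the last step left them, time stands still between calls to the robot, and variables do not carry over. Pictures are saved under pics/ and viewed, and the job is handed in when it is done.

Besides the shell and the picture viewer there is one more tool, called by a JSON object that holds its "method" and its "body", one argument or row to a line. jog_arm: Moves the arm, as the interface text tells. Its arguments: {"type":"object","properties":{"jaw":{"type":"array","items":{"type":"number"}},"linear":{"type":"array","items":{"type":"array","items":{"type":"number"}}},"turn":{"type":"array","items":{"type":"array","items":{"type":"number"}}}},"required":["jaw","linear","turn"]}

```bash
mkdir -p pics; ls; python3 - <<'E'
from plant import env
import cv2,numpy as np
print(env.observe())
for n in ["scene","top","wrist"]:
    r=env.get_image(n); cv2.imwrite(f"pics/{n}0.png",r["image"]); print(n,r["intrinsics"].tolist(),np.round(r["world_from_camera"],4).tolist())
    np.savez(f"pics/{n}0.npz",**r)
E
```

```text
pics
{'t': 0.0, 'joint_pos': array([-1.36351319,  0.41797581, -0.01030475,  1.6141966 ,  0.00468046,
        1.1107197 , -0.05299158]), 'joint_vel': array([-1.63050182e-04,  6.36311585e-04,  1.13318781e-04,  7.38886655e-04,
       -1.35792128e-03, -3.18773509e-05, -6.89186881e-04]), 'joint_efforts': array([ 1.35789205e-04, -8.51226282e+01,  6.38784729e-01, -4.25997090e+01,
       -4.88468993e-02,  1.84948929e-02,  1.02515812e-04]), 'ee_pos': array([0.15380428, 0.60539642, 0.2268147 ]), 'orientation': array([ 4.20775635e-04,  7.89371539e-01,  6.13915440e-01, -4.79206860e-04]), 'force': array([-0.57287529,  0.16739258,  0.35179456]), 'torque': array([-0.02064797, -0.01607166, -0.01547099]), 'width': 0.09388656113061632}
scene [[553.3756537505615, 0.0, 324.40948355608685], [0.0, 553.3756537505615, 249.37728395941073], [0.0, 0.0, 1.0]] [[0.6094, -0.5273, 0.5921, -0.4023], [-0.7927, -0.3891, 0.4693, -0.5656], [-0.0171, -0.7553, -0.6551, 1.0834], [0.0, 0.0, 0.0, 1.0]]
top [[481.3314857027402, 0.0, 323.4989452958908], [0.0, 481.3314857027402, 238.49432038489076], [0.0, 0.0, 1.0]] [[-0.0073, -0.984, 0.1782, 0.2624], [-0.9999, 0.0087, 0.0067, 0.1677], [-0.0081, -0.1782, -0.984, 1.5072], [0.0, 0.0, 0.0, 1.0]]
wrist [[363.2793278792942, 0.0, 320.3606324390892], [0.0, 363.2793278792942, 241.14343100871622], [0.0, 0.0, 1.0]] [[0.2459, 0.9431, 0.2238, 0.0894], [0.9693, -0.2391, -0.0577, 0.6213], [-0.001, 0.2311, -0.9729, 0.384], [0.0, 0.0, 0.0, 1.0]]
```

View pics/scene0.png

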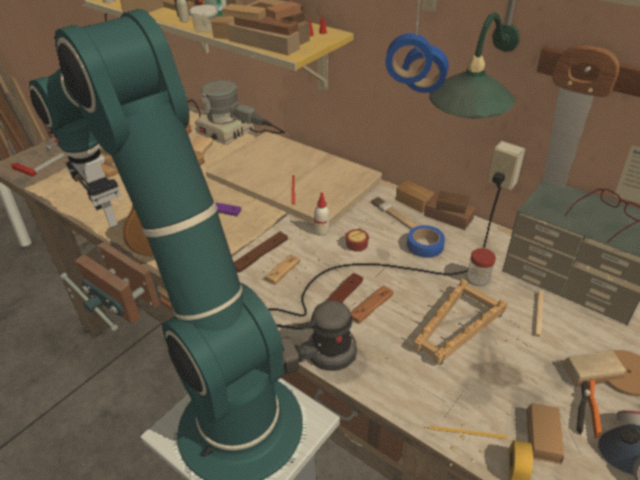

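View pics/top0.png

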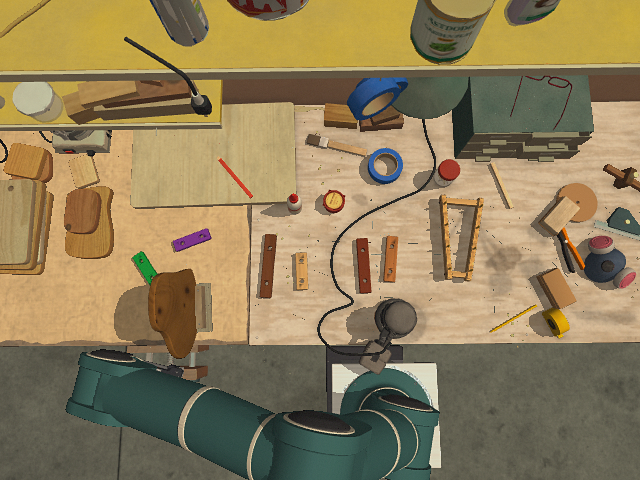

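View pics/wrist0.png

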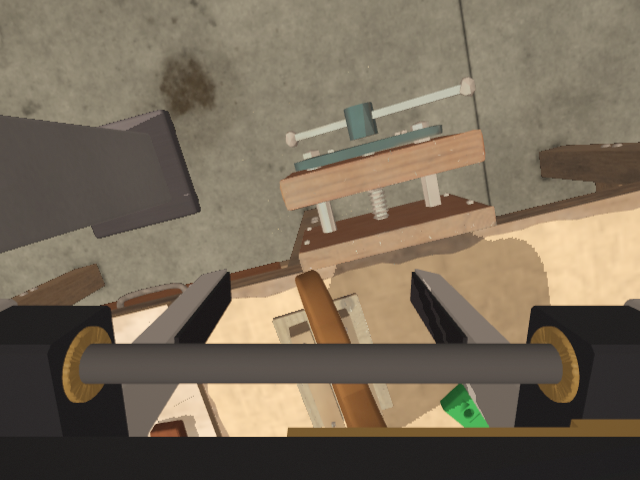

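The top view shows dark bar at (268,265), pale at (301,271), red at (363,265), honey at (390,258). The frame is at (461,237) with its wide end at the image top; the bottle is at (294,203), the tin at (333,201), and the green and purple decoys are at left. I'll zoom in for detail.

```bash
python3 - <<'E'
import cv2
a=cv2.imread("pics/top0.png")
cv2.imwrite("pics/t_zoom1.png",cv2.resize(a[180:340,240:420],None,fx=4,fy=4,interpolation=cv2.INTER_CUBIC)[:600])
cv2.imwrite("pics/t_zoom2.png",cv2.resize(a[180:300,410:510],None,fx=5,fy=5,interpolation=cv2.INTER_CUBIC))
b=cv2.imread("pics/scene0.png")
cv2.imwrite("pics/s_zoom2.png",cv2.resize(b[270:370,400:520],None,fx=6,fy=6,interpolation=cv2.INTER_CUBIC))
E
```

```text
(no output)
```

View pics/t_zoom1.png

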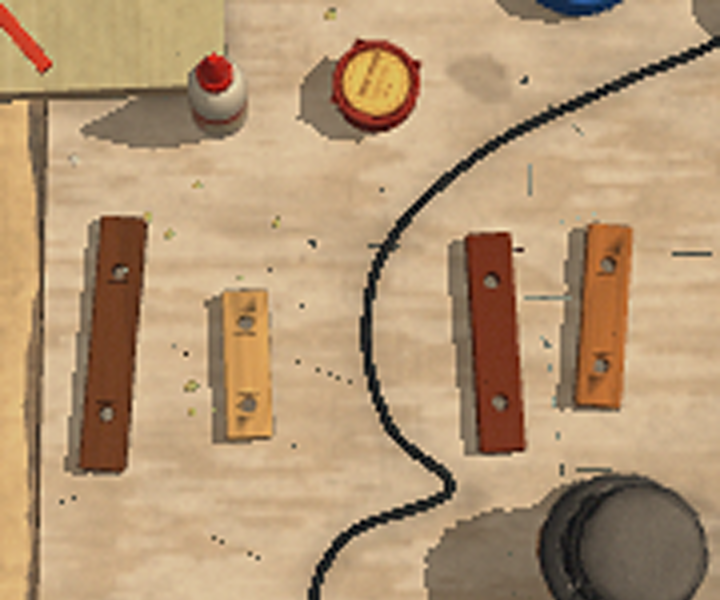

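View pics/t_zoom2.png

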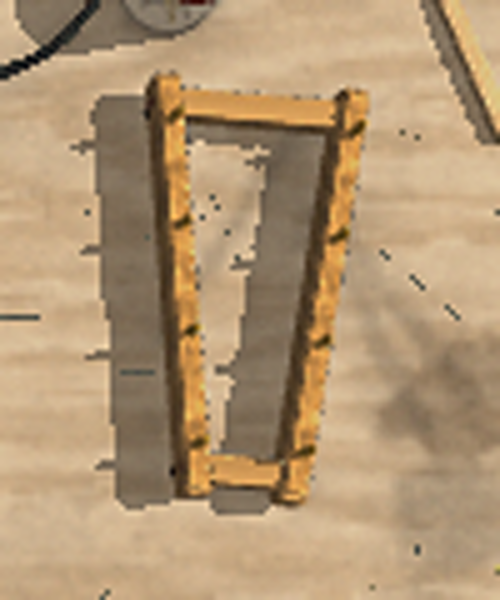

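View pics/s_zoom2.png

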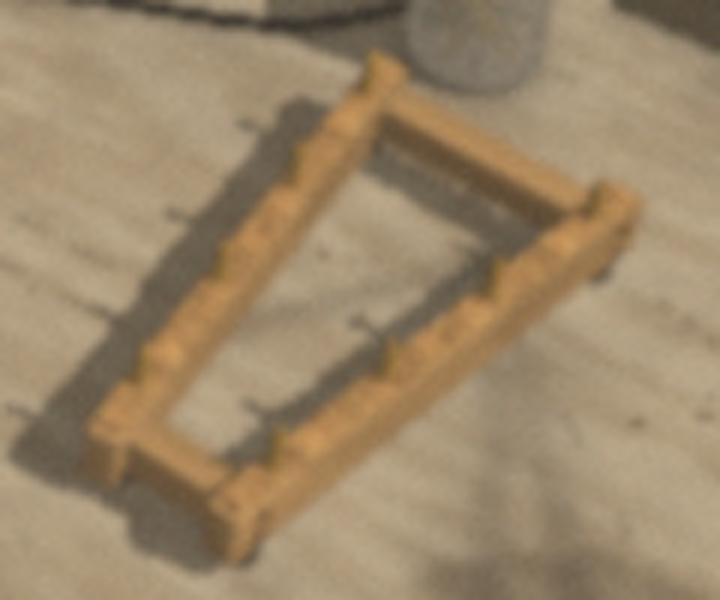

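```bash
cat > h.py <<'E'
import numpy as np,cv2
from scipy.spatial.transform import Rotation as R
def ray(px,K,T):
    px=np.atleast_2d(np.array(px,float))
    d=np.c_[px,np.ones(len(px))]@np.linalg.inv(K).T@T[:3,:3].T
    return T[:3,3],d
def plane(px,K,T,z):
    o,d=ray(px,K,T); return o+d*((z-o[2])/d[:,2])[:,None]
def proj(P,K,T):
    P=np.atleast_2d(P); c=(P-T[:3,3])@T[:3,:3]; q=c@K.T; return q[:,:2]/q[:,2:]
def tri(p1,K1,T1,p2,K2,T2):
    o1,d1=ray(p1,K1,T1);o2,d2=ray(p2,K2,T2); d1=d1[0];d2=d2[0]
    A=np.c_[d1,-d2]; s=np.linalg.lstsq(A,o2-o1,rcond=None)[0]
    a=o1+s[0]*d1;b=o2+s[1]*d2; return (a+b)/2,np.linalg.norm(a-b)
def rot(o): o=np.array(o); return R.from_quat([o[1],o[2],o[3],o[0]])
def load(n): r=np.load(n); return r["image"],r["intrinsics"],r["world_from_camera"]
def shot(env,name,tag):
    r=env.get_image(name); cv2.imwrite(f"pics/{tag}.png",r["image"]); np.savez(f"pics/{tag}.npz",**r); return r["image"],r["intrinsics"],r["world_from_camera"]
E
python3 - <<'E'
from h import *
im,K,T=load("pics/top0.npz")
hsv=cv2.cvtColor(im,cv2.COLOR_BGR2HSV)
for n,(x,y) in dict(dark=(266,275),pale=(301,271),red=(364,265),brown=(391,258)).items():
    print(n,hsv[y,x],im[y,x])
L={"dark":(266,275),"pale":(301,271),"red":(364,265),"brown":(391,258)}
for n,(x,y) in L.items():
    ref=cv2.cvtColor(im,cv2.COLOR_BGR2LAB).astype(float); c=np.median(ref[y-4:y+5,x-2:x+3].reshape(-1,3),0)
    m=(np.linalg.norm((ref-c)*[.6,1,1],axis=2)<16).astype(np.uint8)
    k,lab=cv2.connectedComponents(m); m=(lab==lab[y,x]).astype(np.uint8)
    cs,_=cv2.findContours(m,0,2); cc=max(cs,key=cv2.contourArea); r=cv2.minAreaRect(cc)
    b=cv2.boxPoints(r); P=plane(b,K,T,.018); e1=P[1]-P[0];e2=P[2]-P[1]
    l=e1 if np.linalg.norm(e1)>np.linalg.norm(e2) else e2; w=e2 if l is e1 else e1
    print(n,np.round(r[0],1),"ctr",P.mean(0).round(4),"L",np.linalg.norm(l).round(4),"W",np.linalg.norm(w).round(4),"ang",np.degrees(np.arctan2(l[1],l[0])).round(1))
lf=np.array([(178,110),(185,218),(194,326),(200,438)])/5+[410,180]
rt=np.array([(360,124),(346,233),(328,340),(313,449)])/5+[410,180]
a=plane(lf,K,T,.068);b=plane(rt,K,T,.068)
print(a.round(3),b.round(3),np.linalg.norm(a-b,axis=1))
E
```

```text
dark [  9 166 114] [ 40  63 114]
pale [ 16 147 215] [ 91 158 215]
red [  8 185 120] [ 33  55 120]
brown [ 12 176 177] [ 55 105 177]
dark [267.8 265.3] ctr [0.45   0.3518 0.018 ] L 0.1979 W 0.037 ang -4.1
pale [301.5 270.5] ctr [0.4319 0.2469 0.018 ] L 0.1092 W 0.0344 ang 179.9
red [363.6 264.9] ctr [0.4483 0.0536 0.018 ] L 0.1696 W 0.0337 ang -177.6
brown [390.9 258.3] ctr [ 0.4681 -0.032   0.018 ] L 0.1414 W 0.0339 ang -5.9
[[ 0.634 -0.199  0.068]
 [ 0.566 -0.199  0.068]
 [ 0.499 -0.201  0.068]
 [ 0.431 -0.201  0.068]] [[ 0.624 -0.31   0.068]
 [ 0.556 -0.297  0.068]
 [ 0.49  -0.282  0.068]
 [ 0.424 -0.268  0.068]] [0.11146046 0.09785503 0.08083734 0.06758424]
```

```bash
python3 - <<'E'
from h import *
i1,K1,T1=load("pics/top0.npz"); i2,K2,T2=load("pics/scene0.npz")
for n,a,b in [("can lid",(448,169),(482,258)),("lamp rim ctr",(425,100),(472,100)),("lamp bulbtop",(424,118),(478,62)),("sander top",(398,315),(331,312)),("bottle tip",(293,197),(322,197)),("tin",(333,201),(357,238)),
 ("drawer corner near",(456,157),(503,268)),("dark bar ctr",(268,265),(263,251)),("brown bar ctr",(390.9,258.3),(372,303)),("red ctr",(363.6,265),(345,291)),("pale",(301.5,270.5),(282,269))]:
    p,e=tri(a,K1,T1,b,K2,T2); print(n,p.round(3),round(e,3))
E
python3 - <<'E'
import cv2
b=cv2.imread("pics/scene0.png")
cv2.imwrite("pics/s_zoom1.png",cv2.resize(b[160:380,230:400],None,fx=2.7,fy=2.7,interpolation=cv2.INTER_CUBIC))
E
```

```text
can lid [ 0.737 -0.209  0.074] 0.002
lamp rim ctr [ 0.782 -0.073  0.472] 0.028
lamp bulbtop [ 0.708 -0.072  0.579] 0.088
sander top [ 0.291 -0.031  0.132] 0.0
bottle tip [0.637 0.265 0.133] 0.003
tin [0.652 0.146 0.025] 0.002
drawer corner near [ 0.797 -0.254  0.016] 0.0
dark bar ctr [0.454 0.35  0.007] 0.007
brown bar ctr [ 0.468 -0.033  0.013] 0.0
red ctr [0.451 0.05  0.021] 0.011
pale [0.431 0.249 0.008] 0.004
```

View pics/s_zoom1.png

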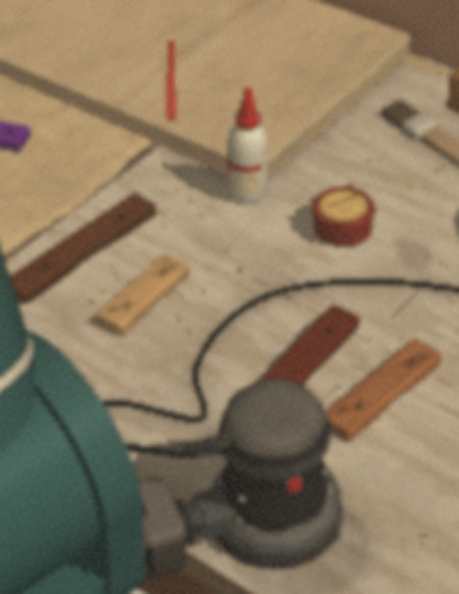

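```bash
cat > plan.py <<'E'
from h import *
import json,sys
def ang(q):
    X=rot(q).apply([1,0,0]); return np.degrees(np.arctan2(X[1],X[0]))
def plan(p,a,tp,ta,jaw,step=.038,tstep=6.5,minrows=1):
    p=np.array(p,float);tp=np.array(tp,float)
    n=max(minrows,int(np.ceil(np.linalg.norm(tp-p)/step)),int(np.ceil(abs(ta-a)/tstep)))
    L=[];U=[]; cp=p.copy();ca=a
    for i in range(n):
        w=p+(tp-p)*(i+1)/n; wa=a+(ta-a)*(i+1)/n
        t=np.radians(ca); M=np.array([[np.cos(t),np.sin(t),0],[np.sin(t),-np.cos(t),0],[0,0,-1]])
        d=np.round(M.T@(w-cp),4); cp=cp+M@d; L.append((d+0).tolist())
        tz=round(-(wa-ca),2); ca-=tz; U.append([0,0,tz+0.])
    for k in range(0,n,12):
        print(json.dumps({"jaw":[jaw]*len(L[k:k+12]),"linear":L[k:k+12],"turn":U[k:k+12]}))
    print(n,"rows end",cp.round(4),round(ca,2))
    return cp,ca
E
python3 - <<'E'
from plan import *; from plant import env
s=env.observe(); plan(s["ee_pos"],ang(s["orientation"]),[.45,.352,.16],85.9,0.4)
E
```

```text
{"jaw": [0.4, 0.4, 0.4, 0.4, 0.4, 0.4, 0.4, 0.4, 0.4, 0.4, 0.4], "linear": [[-0.0157, 0.0318, 0.0061], [-0.0162, 0.0315, 0.0061], [-0.0167, 0.0312, 0.0061], [-0.0173, 0.031, 0.0061], [-0.0177, 0.0307, 0.0061], [-0.0182, 0.0304, 0.006], [-0.0187, 0.0301, 0.0061], [-0.0192, 0.0298, 0.0061], [-0.0196, 0.0295, 0.0061], [-0.0202, 0.0292, 0.0061], [-0.0206, 0.0288, 0.0061]], "turn": [[0, 0, -0.92], [0, 0, -0.93], [0, 0, -0.92], [0, 0, -0.92], [0, 0, -0.93], [0, 0, -0.92], [0, 0, -0.92], [0, 0, -0.93], [0, 0, -0.92], [0, 0, -0.92], [0, 0, -0.93]]}
11 rows end [0.45  0.352 0.16 ] 85.9
```

{"method": "jog_arm", "body": {
  "jaw": [0.4, 0.4, 0.4, 0.4, 0.4, 0.4, 0.4, 0.4, 0.4, 0.4, 0.4, 0.4],
  "linear": [
    [-0.017, 0.035, 0.006],
    [-0.017, 0.035, 0.006],
    [-0.017, 0.035, 0.006],
    [-0.017, 0.035, 0.006],
    [-0.017, 0.035, 0.006],
    [-0.017, 0.035, 0.006],
    [-0.017, 0.035, 0.006],
    [-0.017, 0.035, 0.006],
    [-0.017, 0.035, 0.006],
    [-0.017, 0.035, 0.006],
    [0, 0, 0],
    [0, 0, 0]
  ],
  "turn": [
    [0, 0, 0],
    [0, 0, 0],
    [0, 0, 0],
    [0, 0, 0],
    [0, 0, 0],
    [0, 0, 0],
    [0, 0, 0],
    [0, 0, 0],
    [0, 0, 0],
    [0, 0, 0],
    [0, 0, -5],
    [0, 0, -5]
  ]
}}

```text
t: 1.15
ee_pos: [0.4528, 0.3525, 0.1668]
orientation: [0.0, 0.733, 0.68, -0.001]
force: [-0.5, 1.2, 0.5]
width: 0.0655
```

```bash
python3 - <<'E'
from plan import *; from plant import env
s=env.observe(); print(s["t"],s["ee_pos"],ang(s["orientation"]),s["width"],s["joint_pos"])
shot(env,"wrist","w1")
E
```

```text
1.15 [0.45284714 0.3525396  0.16682864] 85.72224820247112 0.06554347731679996 [-0.79110382  0.39311007  0.09478863  1.80425822 -0.04358637  0.94737103
  0.81812518]
```

View pics/w1.png

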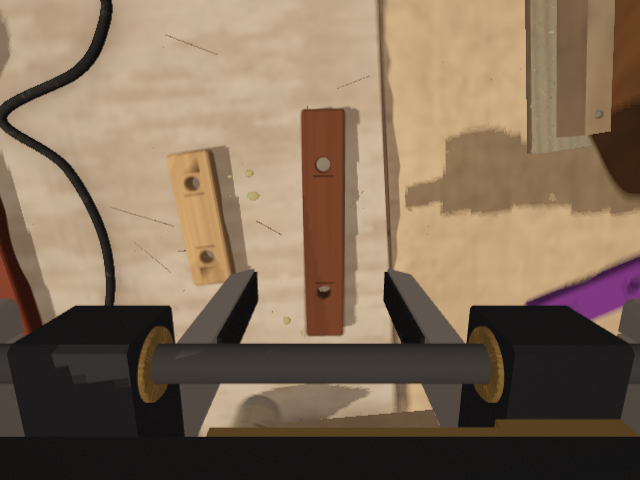

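```bash
cat > bars.py <<'E'
from h import *
def holes(im,seed,thr=22,wl=.6):
    lab=cv2.cvtColor(cv2.GaussianBlur(im,(3,3),0),cv2.COLOR_BGR2LAB).astype(float); x,y=seed
    c=np.median(lab[y-4:y+5,x-4:x+5].reshape(-1,3),0)
    m=(np.linalg.norm((lab-c)*[wl,1,1],axis=2)<thr).astype(np.uint8)
    m=cv2.morphologyEx(m,cv2.MORPH_OPEN,np.ones((3,3)))
    _,l=cv2.connectedComponents(m); m=(l==l[y,x]).astype(np.uint8)
    cs,h=cv2.findContours(m,cv2.RETR_CCOMP,cv2.CHAIN_APPROX_NONE)
    out=max(cs,key=cv2.contourArea); rect=cv2.minAreaRect(out)
    H=[]
    for c_,hh in zip(cs,h[0]):
        if hh[3]>=0 and cv2.contourArea(c_)>15:
            (u,v),r=cv2.minEnclosingCircle(c_); 
            b=cv2.boundingRect(c_)
            H.append((b[0]+b[2]/2-.5,b[1]+b[3]/2-.5,b[2],b[3]))
    return rect,H
E
python3 - <<'E'
from bars import *
im,K,T=load("pics/w1.npz")
for n,s,sep in [("dark",(325,230),.112),("pale",(200,220),.064)]:
    r,H=holes(im,s); print(n,"rect",np.round(cv2.boxPoints(r),1).tolist()); print(np.round(H,1).tolist())
    P=plane(cv2.boxPoints(r),K,T,.018); print("rect ctr",P.mean(0).round(4))
    if len(H)>=2:
        P=plane([h[:2] for h in H],K,T,.018); print(P.round(4),np.linalg.norm(P[0]-P[1]),P.mean(0),np.degrees(np.arctan2(*(P[0]-P[1])[1::-1])))
E
```

```text
dark rect [[301.0, 108.0], [345.0, 108.0], [345.0, 335.0], [301.0, 335.0]]
[[323.0, 292.0, 15.0, 15.0], [323.0, 164.0, 15.0, 15.0]]
rect ctr [0.4491 0.3542 0.018 ]
[[0.5058 0.3501 0.018 ]
 [0.3939 0.3582 0.018 ]] 0.11214242127459005 [0.449869   0.35416917 0.018     ] -4.166749322145439
pale rect [[9.0, 0.0], [390.0, 0.0], [390.0, 342.0], [9.0, 342.0]]
[[283.5, 280.0, 8.0, 5.0], [206.5, 262.0, 18.0, 27.0], [191.5, 183.0, 18.0, 17.0], [195.0, 167.0, 11.0, 13.0], [330.0, 221.0, 61.0, 233.0]]
rect ctr [0.4069 0.2535 0.018 ]
[[0.4919 0.3159 0.018 ]
 [0.4703 0.2501 0.018 ]
 [0.4013 0.2477 0.018 ]
 [0.3885 0.2526 0.018 ]
 [0.4419 0.3607 0.018 ]] 0.06925227913598976 [0.43878034 0.28542476 0.018     ] 71.83898181539153
```

```bash
python3 - <<'E'
from h import *
i1,K1,T1=load("pics/top0.npz"); i2,K2,T2=load("pics/w1.npz")
for a,b in [((269.75,247.6),(323,164)),((266.5,283.1),(323,292))][:]:
    pass
print(tri((269.75,247.6),K1,T1,(323,292),K2,T2),tri((266.5,283.1),K1,T1,(323,164),K2,T2))
E
```

```text
(array([0.5060837 , 0.3485433 , 0.01453303]), np.float64(0.0035596549433850573)) (array([ 0.39482107,  0.35813882, -0.00324613]), np.float64(0.0008160673872214796))
```

{"method": "jog_arm", "body": {
  "jaw": [0.4, 0.4, 0.4, 0.4, 0.4, -1, -1, -1, -1, -1, -1],
  "linear": [
    [0.0015, -0.003, 0.035],
    [0, 0, 0.035],
    [0, 0, 0.035],
    [0, 0, 0.035],
    [0, 0, 0],
    [0, 0, 0],
    [0, 0, 0],
    [0, 0, 0],
    [0, 0, 0],
    [0, 0, 0],
    [0, 0, 0]
  ],
  "turn": [
    [0, 0, 0],
    [0, 0, 0],
    [0, 0, 0],
    [0, 0, 0],
    [0, 0, 0],
    [0, 0, 0],
    [0, 0, 0],
    [0, 0, 0],
    [0, 0, 0],
    [0, 0, 0],
    [0, 0, 0]
  ]
}}

```text
t: 2.12
ee_pos: [0.4484, 0.3566, 0.0278]
orientation: [0.0, 0.733, 0.68, 0.0]
force: [-0.6, 0.3, 3.8]
width: 0.0361
```

{"method": "jog_arm", "body": {
  "jaw": [-1, -1, -1, -1, -1, -1, -1, -1, -1, -1, -1, -1],
  "linear": [
    [0, 0, -0.03],
    [0, 0, -0.04],
    [-0.037, 0.008, -0.01],
    [-0.037, 0.008, -0.01],
    [-0.037, 0.008, -0.01],
    [-0.037, 0.008, -0.01],
    [-0.037, 0.008, -0.01],
    [-0.037, 0.008, -0.01],
    [-0.037, 0.008, -0.01],
    [-0.037, 0.008, -0.01],
    [-0.037, 0.008, -0.01],
    [-0.037, 0.008, -0.01]
  ],
  "turn": [
    [0, 0, 0],
    [0, 0, 0],
    [0, 0, 0],
    [0, 0, 0],
    [0, 0, 0],
    [0, 0, 0],
    [0, 0, 0],
    [0, 0, 0],
    [0, 0, 0],
    [0, 0, 0],
    [0, 0, 0],
    [0, 0, 0]
  ]
}}

```text
t: 3.12
ee_pos: [0.5005, -0.0203, 0.1983]
orientation: [0.0, 0.733, 0.68, 0.0]
force: [1.2, 1.0, -1.3]
width: 0.0353
```

{"method": "jog_arm", "body": {
  "jaw": [-1, -1, -1, -1, -1, -1, -1],
  "linear": [
    [-0.037, 0.008, -0.01],
    [-0.037, 0.008, -0.01],
    [-0.037, 0.008, -0.01],
    [-0.037, 0.008, -0.01],
    [-0.037, 0.008, -0.01],
    [-0.037, 0.008, -0.01],
    [0, 0, 0]
  ],
  "turn": [
    [0, 0, 0],
    [0, 0, 0],
    [0, 0, 0],
    [0, 0, 0],
    [0, 0, 0],
    [0, 0, 0],
    [0, 0, 0]
  ]
}}

```text
t: 3.7
ee_pos: [0.5316, -0.251, 0.2594]
orientation: [0.002, 0.735, 0.678, -0.001]
force: [-0.6, 0.2, -1.4]
width: 0.0355
```

```bash
python3 - <<'E'
from plan import *; from plant import env
s=env.observe(); print(s["t"],s["ee_pos"],ang(s["orientation"]),s["width"],s["joint_pos"])
shot(env,"wrist","w2")
E
```

```text
3.7 [ 0.53155388 -0.25096403  0.25942103] 85.3244568262092 0.03552483385081395 [ 0.08089865  0.33577254  0.38801249  1.68701233 -0.1347483   1.14212575
  1.99426146]
```

View pics/w2.png

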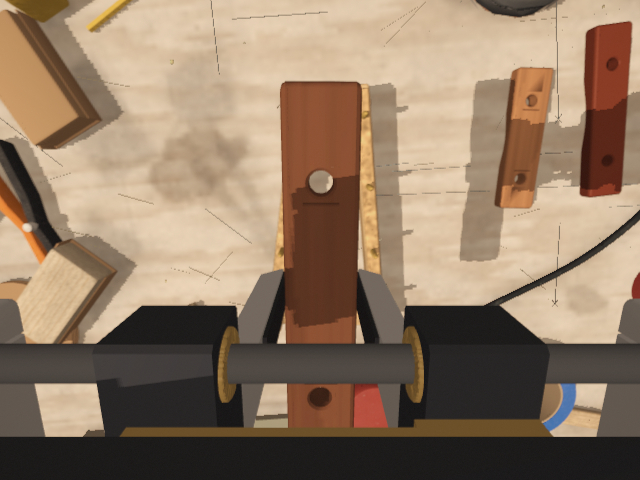

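{"method": "jog_arm", "body": {
  "jaw": [-1, -1, -1, -1, -1],
  "linear": [
    [0.035, 0, 0],
    [0.035, 0, 0],
    [0.035, 0, 0],
    [0.035, 0, 0],
    [0, 0, 0]
  ],
  "turn": [
    [0, 0, 0],
    [0, 0, 0],
    [0, 0, 0],
    [0, 0, 0],
    [0, 0, 0]
  ]
}}

```text
t: 4.17
ee_pos: [0.5429, -0.0956, 0.2572]
orientation: [-0.001, 0.73, 0.683, 0.001]
force: [-0.0, 0.8, -0.6]
width: 0.0358
```

```bash
python3 - <<'E'
from plan import *; from plant import env
s=env.observe(); print(s["t"],s["ee_pos"],ang(s["orientation"]),s["width"])
a=shot(env,"wrist","w3")[0]
cv2.imwrite("pics/w3z.png",cv2.resize(a[0:300,60:360],None,fx=2,fy=2,interpolation=cv2.INTER_CUBIC))
E
```

```text
4.1667 [ 0.54288841 -0.0956103   0.25715588] 86.2332094372392 0.03580288840645621
```

View pics/w3z.png

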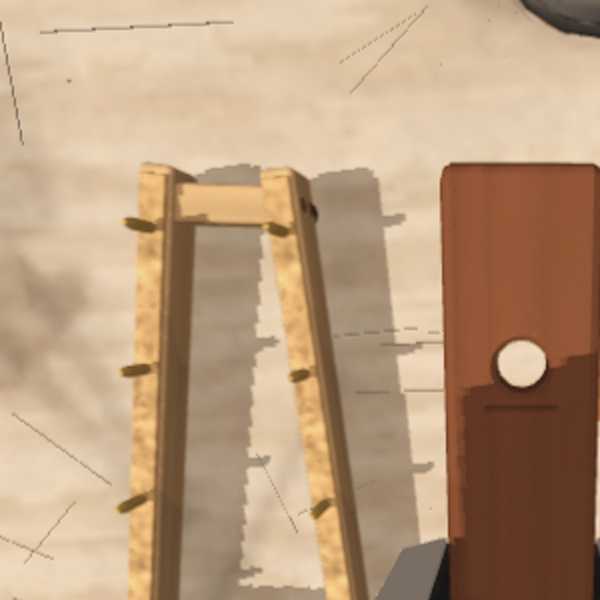

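```bash
python3 - <<'E'
from h import *
im,K,T=load("pics/w3.npz")
z=cv2.resize(im[0:300,60:360],None,fx=2,fy=2,interpolation=cv2.INTER_CUBIC)
hsv=cv2.cvtColor(z,cv2.COLOR_BGR2HSV)
for p in [(140,225),(135,371),(133,502),(300,375)]: print(hsv[p[1],p[0]])
m=((hsv[...,2]<165)&(hsv[...,1]>150)&(hsv[...,0]>15)).astype(np.uint8)*255
cs,_=cv2.findContours(m[:,:400],0,1)
for c in cs:
    if cv2.contourArea(c)>60:
        r=cv2.minAreaRect(c); print(np.round(r[0],1),np.round(r[1],1),cv2.contourArea(c))
B=dict(pale=((154,227),(287,231)),brown=((152,368.5),(308,374)),red=((147,494),(328,501)))
Tt=dict(pale=((127,222),(265,228)),brown=((123,371.5),(292,377)),red=((121,507),(314,514)))
for n in B:
    b=plane(np.array(B[n])/2+[60,0]-.25,K,T,.044);t=plane(np.array(Tt[n])/2+[60,0]-.25,K,T,.067)
    for q,l in((b,"base"),(t,"tip")):
        d=q[1]-q[0]; print(n,l,q[0].round(4),q[1].round(4),"sep",np.linalg.norm(d).round(4),"mid",q.mean(0).round(4),"ang",np.degrees(np.arctan2(d[1],d[0])).round(1))
E
```

```text
[ 18 163 103]
[ 18 165 105]
[ 18 161 111]
[ 17 162 112]
[320. 508.] [ 8.5 19.8] 138.5
[131.9 502.8] [ 9.4 28.6] 196.5
[300.  375.1] [10.4 17.9] 134.5
[135.8 370.2] [ 9.8 27.1] 199.0
[277.1 229.7] [21.5 10.8] 174.0
[139.8 224.9] [29.6 10.7] 238.5
pale base [ 0.4258 -0.2657  0.044 ] [ 0.4318 -0.2019  0.044 ] sep 0.0641 mid [ 0.4288 -0.2338  0.044 ] ang 84.6
pale tip [ 0.4261 -0.2667  0.067 ] [ 0.4327 -0.2049  0.067 ] sep 0.0622 mid [ 0.4294 -0.2358  0.067 ] ang 83.9
brown base [ 0.4928 -0.279   0.044 ] [ 0.5007 -0.2009  0.044 ] sep 0.0785 mid [ 0.4967 -0.2399  0.044 ] ang 84.2
brown tip [ 0.4923 -0.2813  0.067 ] [ 0.5001 -0.2019  0.067 ] sep 0.0798 mid [ 0.4962 -0.2416  0.067 ] ang 84.4
red base [ 0.5573 -0.2935  0.044 ] [ 0.5673 -0.1992  0.044 ] sep 0.0948 mid [ 0.5623 -0.2464  0.044 ] ang 83.9
red tip [ 0.558 -0.295  0.067] [ 0.5678 -0.2004  0.067 ] sep 0.0952 mid [ 0.5629 -0.2477  0.067 ] ang 84.0
```

```bash
cat > held.py <<'E'
from bars import *
import sys
def held(tag,p,a,half,seed=None,dz=.0098,uv=None):
    im,K,T=load(f"pics/{tag}.npz"); t=np.radians(a)
    P=plane([uv],K,T,p[2]-dz)[0]-p
    x=P[:2]@[np.cos(t),np.sin(t)]; y=P[:2]@[np.sin(t),-np.cos(t)]
    print(tag,"hole tool x,y",x.round(4),y.round(4),"bar ctr y offset",(y+half).round(4))
E
python3 - <<'E'
from held import *
import cv2
for tag,p,a in [("w2",[.53155,-.25096,.25942],85.32),("w3",[.54289,-.09561,.25716],86.23)]:
    im=load(f"pics/{tag}.npz")[0]; r,H=holes(im,(321,130),thr=35,wl=.3)
    print(H)
    for h in H:
        if abs(h[0]-321)<8 and abs(h[1]-181)<12: held(tag,np.array(p),a,.056,uv=h[:2])
    c=im[160:205,295:345]; _,m=cv2.threshold(cv2.cvtColor(c,cv2.COLOR_BGR2GRAY),150,255,0)
    cs,_=cv2.findContours(m,0,1); print([ (cv2.boundingRect(q)) for q in cs])
E
```

```text
[(281.0, 396.5, 11, 6), (574.0, 406.5, 65, 52), (56.5, 328.0, 8, 11), (34.5, 325.0, 14, 13), (23.0, 298.5, 13, 18), (39.5, 285.0, 6, 7), (572.0, 279.5, 7, 10), (320.0, 311.0, 181, 77), (53.5, 261.5, 10, 12), (42.5, 265.0, 22, 27), (360.5, 259.0, 6, 19), (428.0, 244.5, 9, 6), (368.0, 238.0, 7, 5), (26.5, 227.0, 10, 9), (7.0, 221.5, 13, 10), (273.5, 219.0, 8, 11), (370.0, 213.5, 9, 6), (246.5, 205.5, 8, 8), (329.0, 183.0, 5, 13), (135.5, 174.5, 24, 16), (363.5, 140.0, 6, 9), (367.5, 133.5, 6, 6), (13.0, 132.5, 19, 10), (157.0, 134.5, 29, 28), (571.5, 115.0, 26, 25), (552.5, 111.0, 10, 21), (252.5, 152.5, 58, 114), (89.5, 37.0, 22, 11), (395.0, 27.0, 13, 11), (587.0, 11.5, 5, 6)]
[(31, 15, 7, 16)]
[(258.5, 420.0, 10, 13), (277.5, 405.0, 20, 43), (266.5, 405.5, 12, 44), (364.5, 404.5, 26, 48), (230.5, 290.0, 6, 5), (320.5, 313.5, 182, 82), (206.0, 283.5, 49, 32), (127.5, 235.5, 6, 6), (216.5, 214.0, 10, 7), (132.0, 212.0, 9, 5), (106.0, 203.0, 13, 13), (273.0, 233.5, 21, 76), (121.5, 198.0, 10, 19), (269.5, 183.0, 24, 23), (320.5, 181.0, 24, 23), (206.5, 133.5, 6, 6), (202.0, 198.5, 41, 138), (137.5, 132.5, 6, 6), (192.0, 122.0, 5, 11), (105.0, 139.5, 61, 102)]
w3 hole tool x,y -0.0006 -0.0549 bar ctr y offset 0.0011
[(14, 10, 24, 23)]
```

{"method": "jog_arm", "body": {
  "jaw": [-1, -1, -1, -1, -1, -1, -1, -1, -1, -1, -1, -1],
  "linear": [
    [0, 0, 0],
    [0, 0, 0],
    [0, 0, 0],
    [0, 0, 0],
    [0, 0, 0],
    [0, 0, 0],
    [0, 0, 0],
    [0, 0, 0],
    [0, 0, 0],
    [0, 0, 0],
    [0, 0, 0],
    [0, 0, 0]
  ],
  "turn": [
    [0, 0, 7],
    [0, 0, 7],
    [0, 0, 7],
    [0, 0, 7],
    [0, 0, 7],
    [0, 0, 7],
    [0, 0, 7],
    [0, 0, 7],
    [0, 0, 7],
    [0, 0, 7],
    [0, 0, 7],
    [0, 0, 7]
  ]
}}

```text
t: 5.22
ee_pos: [0.5421, -0.1039, 0.2574]
orientation: [-0.0, 1.0, 0.012, -0.0]
force: [-0.9, 0.6, -0.6]
width: 0.0357
```

{"method": "jog_arm", "body": {
  "jaw": [-1, -1, -1],
  "linear": [
    [0, 0, 0],
    [0, 0, 0],
    [0, 0, 0]
  ],
  "turn": [
    [0, 0, 7],
    [0, 0, 0],
    [0, 0, 0]
  ]
}}

```text
t: 5.47
ee_pos: [0.5423, -0.1037, 0.2574]
orientation: [0.0, 0.999, -0.044, -0.0]
force: [0.4, -0.3, -0.9]
width: 0.0358
```

```bash
cat > to.py <<'E'
from plan import *; from plant import env
import sys
# usage: to.py x y z ang  -> tool-frame totals
s=env.observe(); p=s["ee_pos"]; a=ang(s["orientation"]); t=np.radians(a)
M=np.array([[np.cos(t),np.sin(t),0],[np.sin(t),-np.cos(t),0],[0,0,-1]])
w=np.array([float(v) for v in sys.argv[1:4]]); d=M.T@(w-p)
tl=np.degrees(np.arccos(np.clip(-rot(s["orientation"]).apply([0,0,1])[2],-1,1)))
print("t",round(s["t"],2),"p",p.round(4),"ang",a.round(2),"tilt",tl.round(2),"w",round(s["width"],4),"| tool d",d.round(4),"turn",(a-float(sys.argv[4])).round(2),"q",s["joint_pos"].round(2))
E
python3 to.py .6297 -.2527 .15 -5.6
```

```text
t 5.47 p [ 0.5423 -0.1037  0.2574] ang -5.03 tilt 0.02 w 0.0358 | tool d [0.1001 0.1408 0.1074] turn 0.57 q [-0.34  0.29  0.57  1.78 -0.17  1.12  0.2 ]
```

{"method": "jog_arm", "body": {
  "jaw": [-1, -1, -1, -1, -1, -1, -1],
  "linear": [
    [0.02, 0.028, 0.02],
    [0.02, 0.028, 0.02],
    [0.02, 0.028, 0.02],
    [0.02, 0.028, 0.02],
    [0.02, 0.028, 0.02],
    [0, 0, 0],
    [0, 0, 0]
  ],
  "turn": [
    [0, 0, 0.6],
    [0, 0, 0],
    [0, 0, 0],
    [0, 0, 0],
    [0, 0, 0],
    [0, 0, 0],
    [0, 0, 0]
  ]
}}

```text
t: 6.05
ee_pos: [0.627, -0.2549, 0.1553]
orientation: [0.0, 0.999, -0.05, -0.002]
force: [-0.9, 1.6, -0.1]
width: 0.0354
```

```bash
python3 to.py .6297 -.2527 .0725 -5.6; python3 - <<'E'
from h import *; from plant import env
shot(env,"wrist","w4")
E
```

```text
t 6.05 p [ 0.627  -0.2549  0.1553] ang -5.77 tilt 0.19 w 0.0354 | tool d [ 0.0025 -0.0024  0.0828] turn -0.17 q [-0.02  0.63  0.53  1.55 -0.35  1.06  0.5 ]
```

View pics/w4.png

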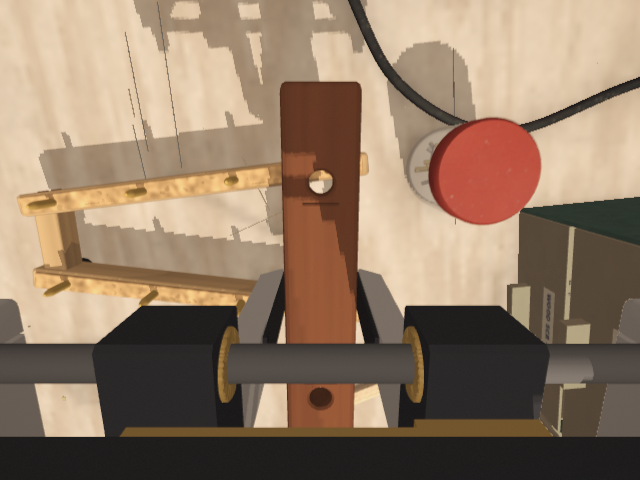

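{"method": "jog_arm", "body": {
  "jaw": [-1, -1, -1, -1, -1],
  "linear": [
    [0, 0, 0.025],
    [0, 0, 0.028],
    [0, 0, 0],
    [0, 0, 0],
    [0, 0, 0]
  ],
  "turn": [
    [0, 0, 0],
    [0, 0, 0],
    [0, 0, 0],
    [0, 0, 0],
    [0, 0, 0]
  ]
}}

```text
t: 6.52
ee_pos: [0.6288, -0.2528, 0.1067]
orientation: [0.0, 0.999, -0.05, 0.001]
force: [-0.1, 0.2, -0.3]
width: 0.0358
```

```bash
python3 to.py .6297 -.2527 .0725 -5.6; python3 - <<'E'
from h import *; from plant import env
a=shot(env,"wrist","w5")[0]
cv2.imwrite("pics/w5z.png",cv2.resize(a[130:330,200:440],None,fx=3,fy=3,interpolation=cv2.INTER_CUBIC))
E
```

```text
t 6.52 p [ 0.6288 -0.2528  0.1067] ang -5.76 tilt 0.12 w 0.0358 | tool d [ 0.0009 -0.0001  0.0342] turn -0.16 q [-0.01  0.69  0.51  1.58 -0.38  0.97  0.52]
```

View pics/w5z.png

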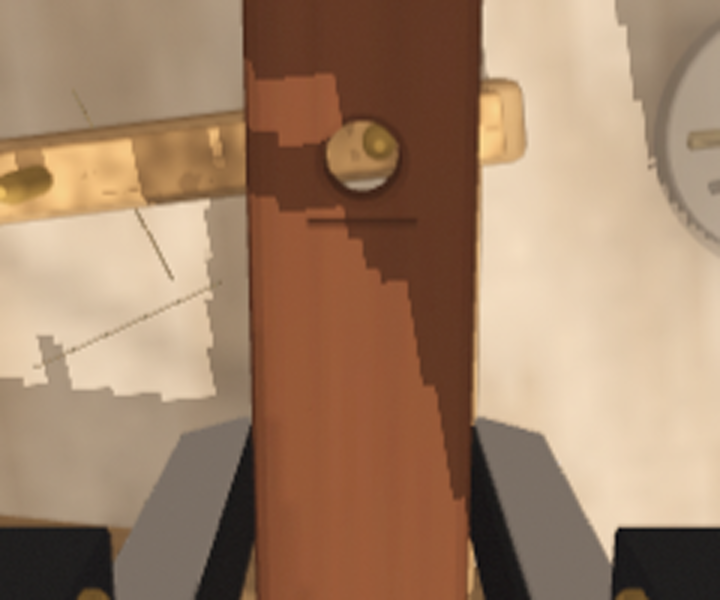

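```bash
cat > pinhole.py <<'E'
from h import *
import sys
# tag a tcpz hole_u hole_v pin_u pin_v
tag=sys.argv[1]; a,z,hu,hv,pu,pv=map(float,sys.argv[2:8]); t=np.radians(a)
im,K,T=load(f"pics/{tag}.npz")
h=plane([(hu,hv)],K,T,z-.0098)[0];p=plane([(pu,pv)],K,T,.067)[0]; d=(p-h)[:2]
print("hole",h.round(4),"pin",p.round(4),"move tool x",(d@[np.cos(t),np.sin(t)]).round(4),"y",(d@[np.sin(t),-np.cos(t)]).round(4))
E
python3 pinhole.py w5 -5.76 .1067 321 181.5 325.5 176
```

```text
hole [ 0.6346 -0.1989  0.0969] pin [ 0.6372 -0.1984  0.067 ] move tool x 0.0025 y -0.0008
```

{"method": "jog_arm", "body": {
  "jaw": [-1, -1, -1, -1, -1, -1, -1],
  "linear": [
    [0.002, -0.0005, 0],
    [0, 0, 0.008],
    [0, 0, 0.008],
    [0, 0, 0.008],
    [0, 0, 0.009],
    [0, 0, 0],
    [0, 0, 0]
  ],
  "turn": [
    [0, 0, 0],
    [0, 0, 0],
    [0, 0, 0],
    [0, 0, 0],
    [0, 0, 0],
    [0, 0, 0],
    [0, 0, 0]
  ]
}}

```text
t: 7.15
ee_pos: [0.6296, -0.2528, 0.0704]
orientation: [-0.0, 0.999, -0.051, -0.001]
force: [-0.3, 0.3, -1.4]
width: 0.0358
```

```bash
python3 to.py .6297 -.2527 .0725 -5.6; python3 - <<'E'
from h import *; from plant import env
a=shot(env,"wrist","w6")[0]
cv2.imwrite("pics/w6z.png",cv2.resize(a[130:330,200:440],None,fx=3,fy=3,interpolation=cv2.INTER_CUBIC))
E
```

```text
t 7.15 p [ 0.6296 -0.2528  0.0704] ang -5.86 tilt 0.06 w 0.0358 | tool d [ 0.0001 -0.0001 -0.0021] turn -0.26 q [ 0.    0.73  0.49  1.59 -0.41  0.92  0.53]
```

View pics/w6z.png

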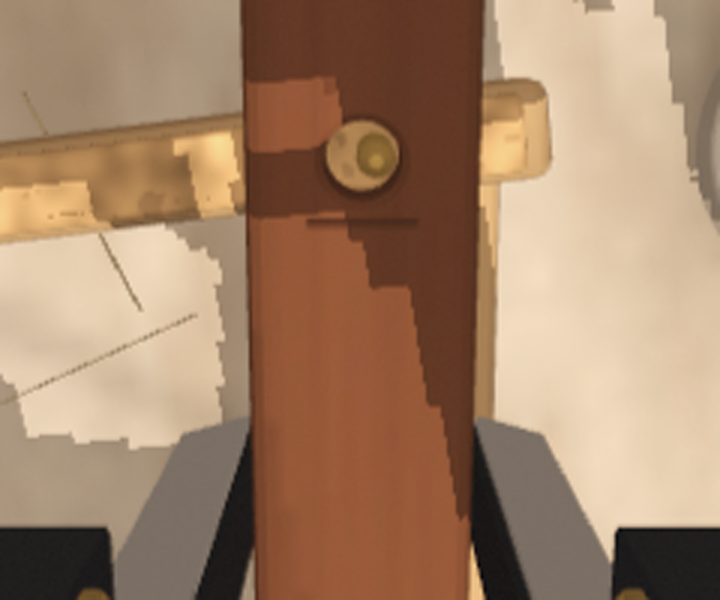

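{"method": "jog_arm", "body": {
  "jaw": [-1, -1, -1, -1],
  "linear": [
    [0.001, 0, 0.002],
    [0, 0, 0.001],
    [0, 0, 0],
    [0, 0, 0]
  ],
  "turn": [
    [0, 0, -0.2],
    [0, 0, 0],
    [0, 0, 0],
    [0, 0, 0]
  ]
}}

```text
t: 7.53
ee_pos: [0.6307, -0.2531, 0.0695]
orientation: [-0.0, 0.999, -0.049, -0.0]
force: [-10.1, 4.3, 20.2]
width: 0.0354
```

{"method": "jog_arm", "body": {
  "jaw": [0.3, 0.3, 0.3, 0.3, 0.3, 0.3, 0.3, 0.3],
  "linear": [
    [0, 0, -0.002],
    [0, 0, 0],
    [0, 0, 0],
    [0, 0, -0.03],
    [0, 0, -0.04],
    [0, 0, -0.04],
    [0, 0, 0],
    [0, 0, 0]
  ],
  "turn": [
    [0, 0, 0],
    [0, 0, 0],
    [0, 0, 0],
    [0, 0, 0],
    [0, 0, 0],
    [0, 0, 0],
    [0, 0, 0],
    [0, 0, 0]
  ]
}}

```text
t: 8.2
ee_pos: [0.6321, -0.2532, 0.1827]
orientation: [0.0, 0.999, -0.049, 0.002]
force: [0.4, -0.1, -1.1]
width: 0.0609
```

```bash
python3 to.py .6297 -.2527 .0725 -5.6; python3 - <<'E'
from h import *; from plant import env
a=shot(env,"wrist","w7")[0]
E
```

```text
t 8.2 p [ 0.6321 -0.2532  0.1827] ang -5.64 tilt 0.22 w 0.0609 | tool d [-0.0024 -0.0003  0.1102] turn -0.04 q [-0.03  0.61  0.55  1.52 -0.34  1.1   0.49]
```

View pics/w7.png

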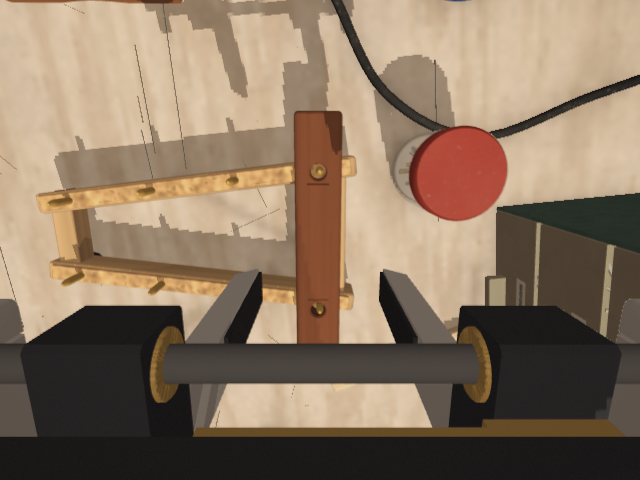

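{"method": "jog_arm", "body": {
  "jaw": [0.4, 0.4, 0.4, 0.4, 0.4, 0.4, 0.4, 0.4, 0.4, 0.4],
  "linear": [
    [-0.021, -0.029, -0.002],
    [-0.021, -0.029, -0.002],
    [-0.021, -0.029, -0.002],
    [-0.021, -0.029, -0.002],
    [-0.021, -0.029, -0.002],
    [-0.021, -0.029, -0.002],
    [-0.021, -0.029, -0.002],
    [-0.021, -0.029, -0.002],
    [-0.021, -0.029, -0.002],
    [-0.021, -0.029, -0.002]
  ],
  "turn": [
    [0, 0, 0],
    [0, 0, 0],
    [0, 0, 0],
    [0, 0, 0],
    [0, 0, 0],
    [0, 0, 0],
    [0, 0, 0],
    [0, 0, 0],
    [0, 0, 0],
    [0, 0, 0]
  ]
}}

```text
t: 9.08
ee_pos: [0.4489, 0.0577, 0.1995]
orientation: [0.0, 0.999, -0.049, -0.001]
force: [0.7, 0.3, 0.3]
width: 0.0656
```

{"method": "jog_arm", "body": {
  "jaw": [0.4, 0.4, 0.4, 0.4, 0.4, 0.4, 0.4, 0.4, 0.4, 0.4, 0.4, 0.4],
  "linear": [
    [0, 0, 0],
    [0, 0, 0],
    [0, 0, 0],
    [0, 0, 0],
    [0, 0, 0],
    [0, 0, 0],
    [0, 0, 0],
    [0, 0, 0],
    [0, 0, 0],
    [0, 0, 0],
    [0, 0, 0],
    [0, 0, 0]
  ],
  "turn": [
    [0, 0, 7],
    [0, 0, 7],
    [0, 0, 7],
    [0, 0, 7],
    [0, 0, 7],
    [0, 0, 7],
    [0, 0, 7],
    [0, 0, 7],
    [0, 0, 7],
    [0, 0, 7],
    [0, 0, 7],
    [0, 0, 5]
  ]
}}

```text
t: 10.08
ee_pos: [0.45, 0.0564, 0.1995]
orientation: [0.001, 0.719, -0.695, -0.0]
force: [0.2, -0.3, 0.6]
width: 0.0658
```

{"method": "jog_arm", "body": {
  "jaw": [0.4, 0.4],
  "linear": [
    [0, 0, 0],
    [0, 0, 0]
  ],
  "turn": [
    [0, 0, 0],
    [0, 0, 0]
  ]
}}

```text
t: 10.25
ee_pos: [0.4502, 0.0565, 0.1998]
orientation: [0.001, 0.723, -0.691, -0.0]
force: [0.4, 0.5, 0.9]
width: 0.0661
```

```bash
python3 to.py .448 .054 .0268 -87.6; python3 - <<'E'
from h import *; from plant import env
a=shot(env,"wrist","w8")[0]
E
```

```text
t 10.25 p [0.4502 0.0565 0.1998] ang -87.46 tilt 0.09 w 0.0661 | tool d [0.0024 0.0023 0.173 ] turn 0.14 q [-0.82  0.17  0.7   2.07 -0.13  0.95 -1.58]
```

View pics/w8.png

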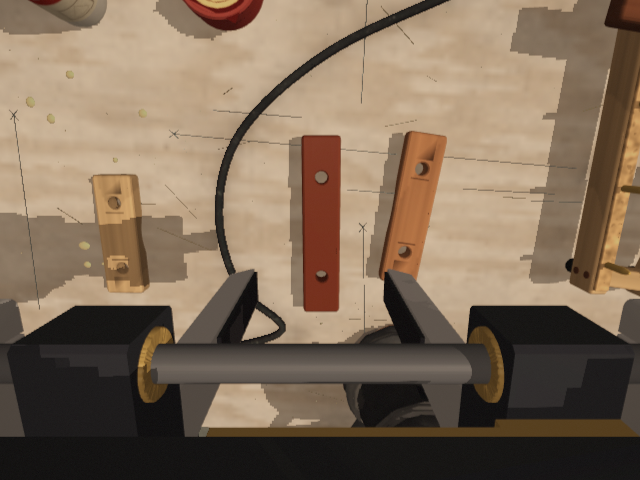

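```bash
python3 - <<'E'
from bars import *
im,K,T=load("pics/w8.npz")
i1,K1,T1=load("pics/top0.npz")
def hole(u,v,r=13):
    g=cv2.cvtColor(im,cv2.COLOR_BGR2GRAY)[v-r:v+r+1,u-r:u+r+1]
    return g
for n,s in [("red",(321,225)),("brown",(413,210)),("pale",(118,235))]:
    lab,H=holes(im,s,thr=18,wl=.35); print(n,np.round(cv2.boxPoints(lab),0).tolist(),[tuple(np.round(h,1)) for h in H if abs(h[0]-s[0])<15 and abs(h[1]-s[1])<60])
for n,a,b in [("red",(321,177),(321,275.5)),("brown",(422,169),(404,250)),("pale",(114,203),(122,267))]:
    P=plane([a,b],K,T,.018); d=P[0]-P[1]; print(n,P.mean(0).round(4),"sep",np.linalg.norm(d).round(4),"ang",np.degrees(np.arctan2(d[1],d[0])).round(2))
cv2.imwrite("pics/w8z.png",cv2.resize(im[120:320,80:460],None,fx=2.1,fy=2.1,interpolation=cv2.INTER_CUBIC))
E
```

```text
red [[302.0, 136.0], [339.0, 136.0], [339.0, 310.0], [302.0, 310.0]] [(np.float64(321.5), np.float64(276.0), np.float64(14.0), np.float64(13.0)), (np.float64(321.0), np.float64(177.0), np.float64(15.0), np.float64(15.0))]
brown [[382.0, 271.0], [410.0, 128.0], [448.0, 136.0], [419.0, 278.0]] [(np.float64(404.5), np.float64(252.0), np.float64(14.0), np.float64(13.0)), (np.float64(422.0), np.float64(168.5), np.float64(15.0), np.float64(16.0))]
pale [[-11.0, 184.0], [211.0, 163.0], [222.0, 284.0], [1.0, 305.0]] [(np.float64(110.5), np.float64(262.5), np.float64(6.0), np.float64(10.0)), (np.float64(120.0), np.float64(256.5), np.float64(9.0), np.float64(4.0)), (np.float64(122.0), np.float64(199.5), np.float64(25.0), np.float64(48.0))]
red [0.4492 0.055  0.018 ] sep 0.0953 ang 2.58
brown [ 0.4696 -0.0304  0.018 ] sep 0.0777 ang -6.62
pale [0.433  0.2482 0.018 ] sep 0.0626 ang 2.16
```

View pics/w8z.png

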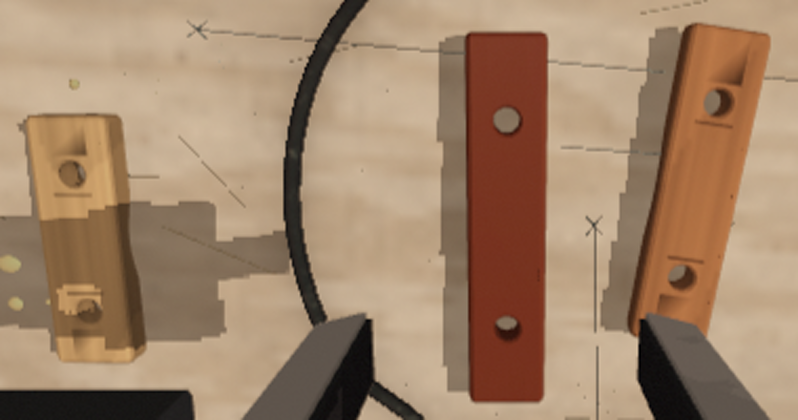

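{"method": "jog_arm", "body": {
  "jaw": [0.4, 0.4, 0.4, 0.4, 0.4, 0.4, 0.4, -1, -1, -1, -1, -1],
  "linear": [
    [0.0015, 0.0015, 0.04],
    [0, 0, 0.04],
    [0, 0, 0.04],
    [0, 0, 0.035],
    [0, 0, 0.017],
    [0, 0, 0],
    [0, 0, 0],
    [0, 0, 0],
    [0, 0, 0],
    [0, 0, 0],
    [0, 0, 0],
    [0, 0, 0]
  ],
  "turn": [
    [0, 0, 0],
    [0, 0, 0],
    [0, 0, 0],
    [0, 0, 0],
    [0, 0, 0],
    [0, 0, 0],
    [0, 0, 0],
    [0, 0, 0],
    [0, 0, 0],
    [0, 0, 0],
    [0, 0, 0],
    [0, 0, 0]
  ]
}}

```text
t: 11.3
ee_pos: [0.4495, 0.0552, 0.0291]
orientation: [-0.001, 0.722, -0.692, 0.0]
force: [0.3, -0.7, 0.9]
width: 0.0358
```

```bash
python3 to.py .5625 -.247 .16 -5.6
```

```text
t 11.3 p [0.4495 0.0552 0.0291] ang -87.62 tilt 0.07 w 0.0358 | tool d [ 0.3066 -0.1003 -0.1309] turn -82.02 q [-0.63  0.49  0.53  2.18 -0.45  0.57 -1.3 ]
```

{"method": "jog_arm", "body": {
  "jaw": [-1, -1, -1, -1, -1, -1, -1, -1, -1, -1, -1, -1],
  "linear": [
    [0, 0, -0.03],
    [0, 0, -0.04],
    [0, 0, -0.04],
    [0.038, -0.0125, -0.005],
    [0.038, -0.0125, -0.005],
    [0.038, -0.0125, -0.005],
    [0.038, -0.0125, -0.005],
    [0.038, -0.0125, -0.005],
    [0.038, -0.0125, -0.005],
    [0.038, -0.0125, -0.005],
    [0.038, -0.0125, -0.005],
    [0, 0, 0]
  ],
  "turn": [
    [0, 0, 0],
    [0, 0, 0],
    [0, 0, 0],
    [0, 0, 0],
    [0, 0, 0],
    [0, 0, 0],
    [0, 0, 0],
    [0, 0, 0],
    [0, 0, 0],
    [0, 0, 0],
    [0, 0, 0],
    [0, 0, -5]
  ]
}}

```text
t: 12.3
ee_pos: [0.5619, -0.2523, 0.1796]
orientation: [0.001, 0.748, -0.663, 0.002]
force: [-0.8, -1.8, -0.5]
width: 0.0357
```

{"method": "jog_arm", "body": {
  "jaw": [-1, -1, -1, -1, -1, -1, -1, -1, -1, -1, -1],
  "linear": [
    [0, 0, 0],
    [0, 0, 0],
    [0, 0, 0],
    [0, 0, 0],
    [0, 0, 0],
    [0, 0, 0],
    [0, 0, 0],
    [0, 0, 0],
    [0, 0, 0],
    [0, 0, 0],
    [0, 0, 0]
  ],
  "turn": [
    [0, 0, -7],
    [0, 0, -7],
    [0, 0, -7],
    [0, 0, -7],
    [0, 0, -7],
    [0, 0, -7],
    [0, 0, -7],
    [0, 0, -7],
    [0, 0, -7],
    [0, 0, -7],
    [0, 0, -7]
  ]
}}

```text
t: 13.22
ee_pos: [0.5614, -0.2447, 0.1787]
orientation: [0.0, 0.999, -0.046, -0.0]
force: [0.5, -0.3, 0.1]
width: 0.0355
```

{"method": "jog_arm", "body": {
  "jaw": [-1, -1, -1],
  "linear": [
    [0, 0, 0],
    [0, 0, 0],
    [0, 0, 0]
  ],
  "turn": [
    [0, 0, 0],
    [0, 0, 0],
    [0, 0, 0]
  ]
}}

```text
t: 13.47
ee_pos: [0.5615, -0.2448, 0.1786]
orientation: [0.0, 0.999, -0.052, 0.0]
force: [0.3, -0.5, -0.1]
width: 0.0358
```

```bash
python3 to.py .5635 -.2465 .106 -5.6;  python3 - <<'E'
from h import *; from plant import env
a=shot(env,"wrist","w9")[0]
E
```

```text
t 13.47 p [ 0.5615 -0.2448  0.1786] ang -5.91 tilt 0.01 w 0.0358 | tool d [0.0022 0.0015 0.0726] turn -0.31 q [ 0.07  0.47  0.38  1.7  -0.2   1.01  0.42]
```

View pics/w9.png

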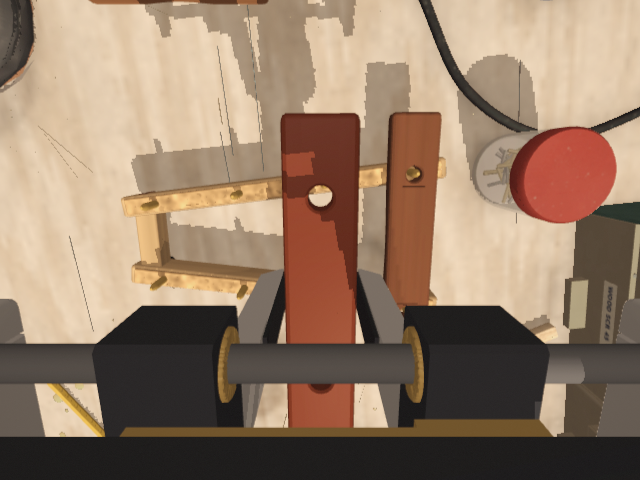

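{"method": "jog_arm", "body": {
  "jaw": [-1, -1, -1, -1, -1],
  "linear": [
    [0.002, 0.0015, 0.035],
    [0, 0, 0.036],
    [0, 0, 0],
    [0, 0, 0],
    [0, 0, 0]
  ],
  "turn": [
    [0, 0, -0.3],
    [0, 0, 0],
    [0, 0, 0],
    [0, 0, 0],
    [0, 0, 0]
  ]
}}

```text
t: 13.93
ee_pos: [0.564, -0.2469, 0.1092]
orientation: [0.0, 0.999, -0.047, 0.001]
force: [-0.7, 0.2, 0.1]
width: 0.0359
```

```bash
python3 to.py .5635 -.2465 .106 -5.6;  python3 - <<'E'
from h import *; from plant import env
a=shot(env,"wrist","w10")[0]
cv2.imwrite("pics/w10z.png",cv2.resize(a[130:330,200:440],None,fx=3,fy=3,interpolation=cv2.INTER_CUBIC))
E
```

```text
t 13.93 p [ 0.564  -0.2469  0.1092] ang -5.42 tilt 0.07 w 0.0359 | tool d [-0.0005 -0.0003  0.0032] turn 0.18 q [ 0.1   0.55  0.35  1.75 -0.24  0.88  0.46]
```

View pics/w10z.png

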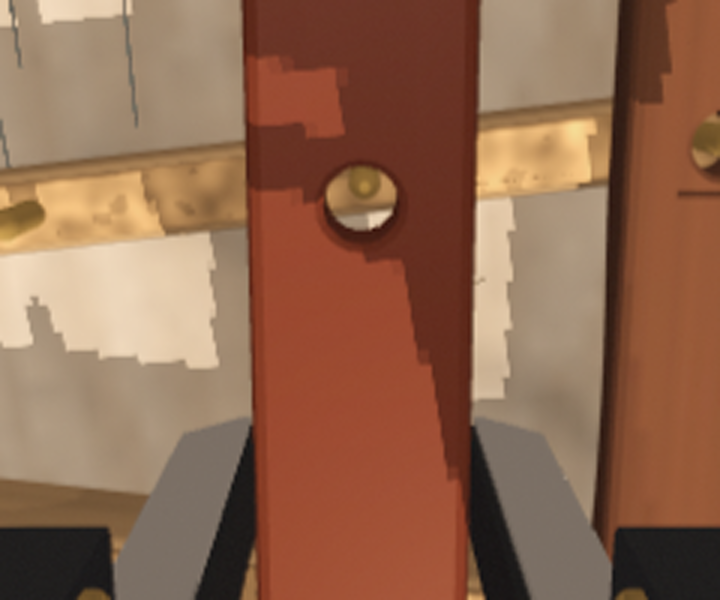

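```bash
python3 pinhole.py w10 -5.42 .1092 320.3 196.8 321.2 189.8
```

```text
hole [ 0.5685 -0.1999  0.0994] pin [ 0.5691 -0.1998  0.067 ] move tool x 0.0005 y -0.0002
```

{"method": "jog_arm", "body": {
  "jaw": [-1, -1, -1, -1, -1, -1, -1, -1],
  "linear": [
    [0, 0, 0.009],
    [0, 0, 0.009],
    [0, 0, 0.009],
    [0, 0, 0.008],
    [0, 0, 0.002],
    [0, 0, 0],
    [0, 0, 0],
    [0, 0, 0]
  ],
  "turn": [
    [0, 0, 0],
    [0, 0, 0],
    [0, 0, 0],
    [0, 0, 0],
    [0, 0, 0],
    [0, 0, 0],
    [0, 0, 0],
    [0, 0, 0]
  ]
}}

```text
t: 14.65
ee_pos: [0.5633, -0.2465, 0.0706]
orientation: [-0.0, 0.999, -0.047, -0.0]
force: [-5.1, 2.3, 14.1]
width: 0.0355
```

```bash
python3 to.py .5635 -.2465 .073 -5.6;  python3 - <<'E'
from h import *; from plant import env
a=shot(env,"wrist","w11")[0]
cv2.imwrite("pics/w11z.png",cv2.resize(a[130:330,200:440],None,fx=3,fy=3,interpolation=cv2.INTER_CUBIC))
E
```

```text
t 14.65 p [ 0.5633 -0.2465  0.0706] ang -5.36 tilt 0.02 w 0.0355 | tool d [ 0.0002 -0.0001 -0.0024] turn 0.24 q [ 0.11  0.61  0.33  1.76 -0.26  0.81  0.48]
```

View pics/w11z.png

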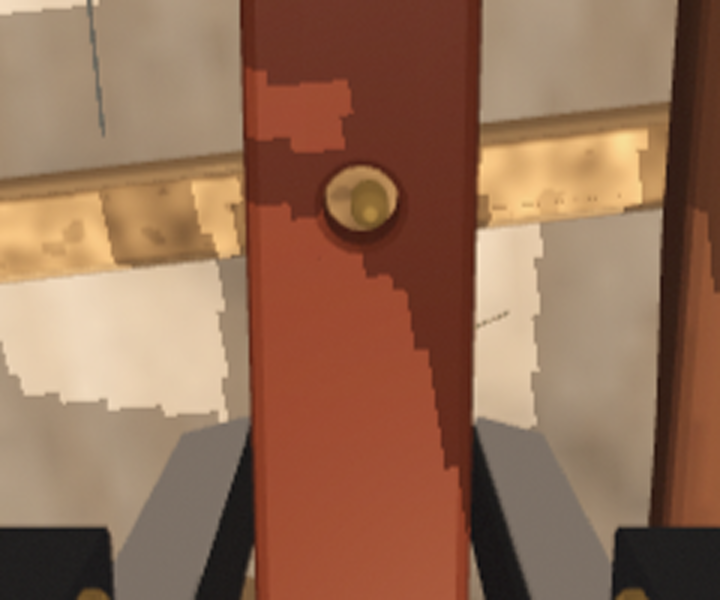

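{"method": "jog_arm", "body": {
  "jaw": [0.2, 0.2, 0.2, 0.2, 0.2, 0.2, 0.2, 0.2],
  "linear": [
    [0, 0, -0.002],
    [0, 0, 0],
    [0, 0, 0],
    [0, 0, -0.03],
    [0, 0, -0.04],
    [0, 0, -0.04],
    [0, 0, 0],
    [0, 0, 0]
  ],
  "turn": [
    [0, 0, 0],
    [0, 0, 0],
    [0, 0, 0],
    [0, 0, 0],
    [0, 0, 0],
    [0, 0, 0],
    [0, 0, 0],
    [0, 0, 0]
  ]
}}

```text
t: 15.37
ee_pos: [0.5643, -0.2468, 0.1844]
orientation: [0.0, 0.999, -0.047, 0.002]
force: [-0.7, 0.3, -1.1]
width: 0.0565
```

```bash
python3 to.py .4691 -.0303 .18 -96.5;  python3 - <<'E'
from h import *; from plant import env
a=shot(env,"wrist","w12")[0]
E
```

```text
t 15.37 p [ 0.5643 -0.2468  0.1844] ang -5.35 tilt 0.21 w 0.0565 | tool d [-0.115  -0.2067  0.0044] turn 91.15 q [ 0.07  0.46  0.38  1.69 -0.2   1.02  0.43]
```

View pics/w12.png

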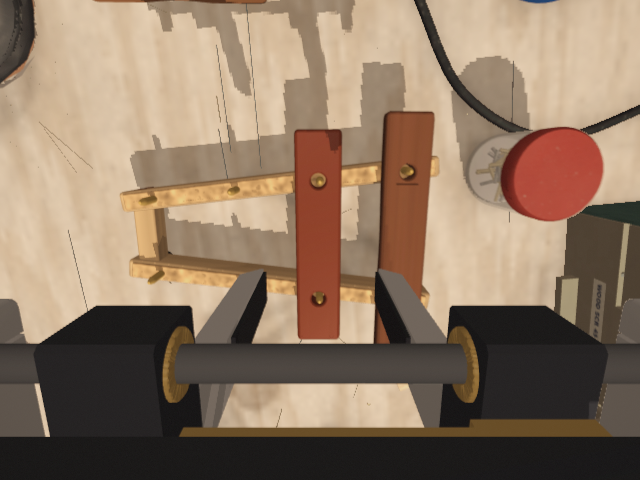

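{"method": "jog_arm", "body": {
  "jaw": [0.4, 0.4, 0.4, 0.4, 0.4, 0.4, 0.4, 0.4, 0.4, 0.4, 0.4, 0.4],
  "linear": [
    [-0.0165, -0.0295, 0],
    [-0.0165, -0.0295, 0],
    [-0.0165, -0.0295, 0],
    [-0.0165, -0.0295, 0],
    [-0.0165, -0.0295, 0],
    [-0.0165, -0.0295, 0],
    [-0.0165, -0.0295, 0],
    [0, 0, 0],
    [0, 0, 0],
    [0, 0, 0],
    [0, 0, 0],
    [0, 0, 0]
  ],
  "turn": [
    [0, 0, 0],
    [0, 0, 0],
    [0, 0, 0],
    [0, 0, 0],
    [0, 0, 0],
    [0, 0, 0],
    [0, 0, 0],
    [0, 0, 7],
    [0, 0, 7],
    [0, 0, 7],
    [0, 0, 7],
    [0, 0, 7]
  ]
}}

```text
t: 16.42
ee_pos: [0.4669, -0.0299, 0.1811]
orientation: [0.001, 0.938, -0.348, -0.001]
force: [0.5, -0.5, 0.2]
width: 0.0657
```

{"method": "jog_arm", "body": {
  "jaw": [0.4, 0.4, 0.4, 0.4, 0.4, 0.4, 0.4, 0.4, 0.4, 0.4, 0.4],
  "linear": [
    [0, 0, 0],
    [0, 0, 0],
    [0, 0, 0],
    [0, 0, 0],
    [0, 0, 0],
    [0, 0, 0],
    [0, 0, 0],
    [0, 0, 0],
    [0, 0, 0],
    [0, 0, 0],
    [0, 0, 0]
  ],
  "turn": [
    [0, 0, 7],
    [0, 0, 7],
    [0, 0, 7],
    [0, 0, 7],
    [0, 0, 7],
    [0, 0, 7],
    [0, 0, 7],
    [0, 0, 7],
    [0, 0, 0],
    [0, 0, 0],
    [0, 0, 0]
  ]
}}

```text
t: 17.33
ee_pos: [0.4673, -0.03, 0.1819]
orientation: [-0.001, -0.669, 0.744, 0.0]
force: [-0.5, -0.1, 0.0]
width: 0.0655
```

```bash
python3 to.py .4691 -.0303 .0275 -96.5;  python3 - <<'E'
from h import *; from plant import env
a=shot(env,"wrist","w13")[0]
E
```

```text
t 17.33 p [ 0.4673 -0.03    0.1819] ang -96.09 tilt 0.07 w 0.0655 | tool d [ 1.000e-04 -1.800e-03  1.544e-01] turn 0.41 q [-0.49  0.21  0.55  2.05 -0.14  0.91 -1.54]
```

View pics/w13.png

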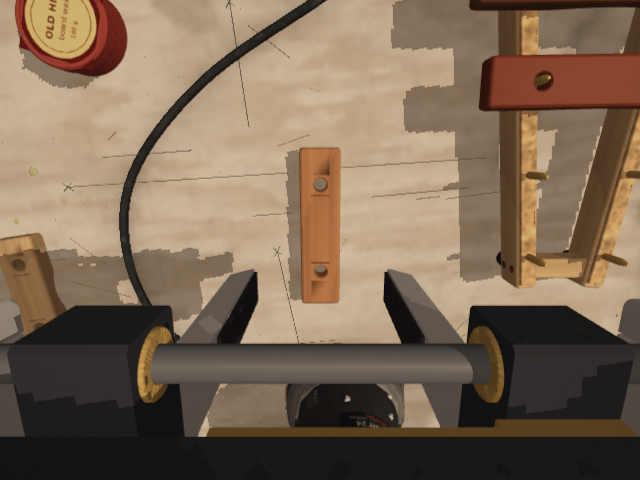

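```bash
python3 - <<'E'
from bars import *
im,K,T=load("pics/w13.npz")
_,H=holes(im,(320,228),thr=18,wl=.35); print([tuple(np.round(h,1)) for h in H if abs(h[0]-320)<15 and abs(h[1]-228)<60])
P=plane([(320.5,184.5),(320.5,270.5)],K,T,.018); d=P[0]-P[1]; print(P.mean(0).round(4),"sep",np.linalg.norm(d).round(4),"ang",np.degrees(np.arctan2(d[1],d[0])).round(2))
E
python3 to.py .4691 -.0303 .0275 -96.5
```

```text
[(np.float64(320.5), np.float64(271.0), np.float64(14.0), np.float64(13.0)), (np.float64(320.0), np.float64(184.5), np.float64(15.0), np.float64(16.0)), (np.float64(326.0), np.float64(170.5), np.float64(9.0), np.float64(10.0))]
[ 0.4691 -0.0311  0.018 ] sep 0.0789 ang -6.07
t 17.38 p [ 0.4674 -0.0301  0.182 ] ang -96.14 tilt 0.05 w 0.0658 | tool d [ 0.     -0.0017  0.1545] turn 0.36 q [-0.49  0.21  0.55  2.05 -0.14  0.91 -1.54]
```

{"method": "jog_arm", "body": {
  "jaw": [0.4, 0.4, 0.4, 0.4, 0.4, 0.4, -1, -1, -1, -1, -1],
  "linear": [
    [0.001, -0.0015, 0.04],
    [0, 0, 0.04],
    [0, 0, 0.04],
    [0, 0, 0.034],
    [0, 0, 0],
    [0, 0, 0],
    [0, 0, 0],
    [0, 0, 0],
    [0, 0, 0],
    [0, 0, 0],
    [0, 0, 0]
  ],
  "turn": [
    [0, 0, 0],
    [0, 0, 0],
    [0, 0, 0],
    [0, 0, 0],
    [0, 0, 0],
    [0, 0, 0],
    [0, 0, 0],
    [0, 0, 0],
    [0, 0, 0],
    [0, 0, 0],
    [0, 0, 0]
  ]
}}

```text
t: 18.3
ee_pos: [0.4693, -0.0311, 0.0289]
orientation: [0.0, -0.667, 0.745, -0.0]
force: [0.5, -1.1, 0.5]
width: 0.0361
```

```bash
python3 to.py .497 -.240 .18 -5.5
```

```text
t 18.3 p [ 0.4693 -0.0311  0.0289] ang -96.32 tilt 0.04 w 0.0361 | tool d [ 0.2046 -0.0506 -0.1511] turn -90.82 q [-0.35  0.49  0.42  2.14 -0.37  0.58 -1.35]
```

{"method": "jog_arm", "body": {
  "jaw": [-1, -1, -1, -1, -1, -1, -1, -1, -1, -1, -1, -1],
  "linear": [
    [0, 0, -0.03],
    [0, 0, -0.04],
    [0, 0, -0.04],
    [0.034, -0.0085, -0.007],
    [0.034, -0.0085, -0.007],
    [0.034, -0.0085, -0.007],
    [0.034, -0.0085, -0.007],
    [0.034, -0.0085, -0.007],
    [0.034, -0.0085, -0.007],
    [0, 0, 0],
    [0, 0, 0],
    [0, 0, 0]
  ],
  "turn": [
    [0, 0, 0],
    [0, 0, 0],
    [0, 0, 0],
    [0, 0, 0],
    [0, 0, 0],
    [0, 0, 0],
    [0, 0, 0],
    [0, 0, 0],
    [0, 0, 0],
    [0, 0, -7],
    [0, 0, -7],
    [0, 0, -7]
  ]
}}

```text
t: 19.3
ee_pos: [0.4969, -0.2402, 0.1805]
orientation: [0.0, 0.793, -0.609, 0.0]
force: [0.0, -0.3, -0.8]
width: 0.0358
```

{"method": "jog_arm", "body": {
  "jaw": [-1, -1, -1, -1, -1, -1, -1, -1, -1, -1, -1, -1],
  "linear": [
    [0, 0, 0],
    [0, 0, 0],
    [0, 0, 0],
    [0, 0, 0],
    [0, 0, 0],
    [0, 0, 0],
    [0, 0, 0],
    [0, 0, 0],
    [0, 0, 0],
    [0, 0, 0],
    [0, 0, 0],
    [0, 0, 0]
  ],
  "turn": [
    [0, 0, -7],
    [0, 0, -7],
    [0, 0, -7],
    [0, 0, -7],
    [0, 0, -7],
    [0, 0, -7],
    [0, 0, -7],
    [0, 0, -7],
    [0, 0, -7],
    [0, 0, -7],
    [0, 0, 0],
    [0, 0, 0]
  ]
}}

```text
t: 20.3
ee_pos: [0.497, -0.2397, 0.1806]
orientation: [-0.0, 0.999, -0.049, 0.0]
force: [0.5, -0.1, -0.8]
width: 0.0357
```

```bash
python3 to.py .4965 -.240 .109 -5.5
```

```text
t 20.3 p [ 0.497  -0.2397  0.1806] ang -5.59 tilt 0.01 w 0.0357 | tool d [-0.0005  0.0003  0.0716] turn -0.09 q [ 0.16  0.35  0.29  1.85 -0.12  0.96  0.4 ]
```

{"method": "jog_arm", "body": {
  "jaw": [-1, -1, -1, -1, -1],
  "linear": [
    [-0.0005, 0, 0.035],
    [0, 0, 0.037],
    [0, 0, 0],
    [0, 0, 0],
    [0, 0, 0]
  ],
  "turn": [
    [0, 0, 0],
    [0, 0, 0],
    [0, 0, 0],
    [0, 0, 0],
    [0, 0, 0]
  ]
}}

```text
t: 20.72
ee_pos: [0.4973, -0.24, 0.1101]
orientation: [0.0, 0.999, -0.048, 0.0]
force: [0.0, -0.3, -0.1]
width: 0.0355
```

```bash
python3 to.py .4965 -.240 .073 -5.5;  python3 - <<'E'
from h import *; from plant import env
a=shot(env,"wrist","w14")[0]
cv2.imwrite("pics/w14z.png",cv2.resize(a[130:330,200:440],None,fx=3,fy=3,interpolation=cv2.INTER_CUBIC))
E
```

```text
t 20.72 p [ 0.4973 -0.24    0.1101] ang -5.46 tilt 0.07 w 0.0355 | tool d [-0.0008  0.0001  0.0371] turn 0.04 q [ 0.18  0.44  0.27  1.91 -0.16  0.81  0.43]
```

View pics/w14z.png

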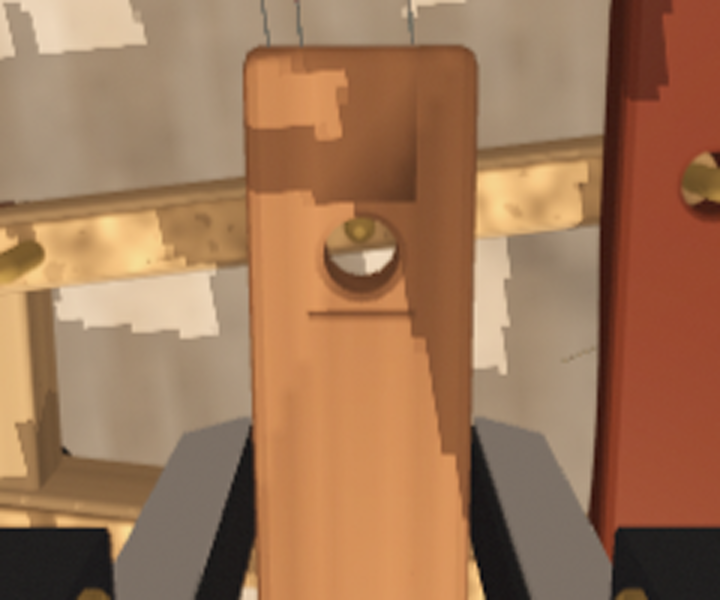

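```bash
sed -i 's/z-.0098/z-.0108/' pinhole.py; python3 pinhole.py w14 -5.46 .1101 320.7 215 320.3 206.3;python3 pinhole.py w10 -5.42 .1092 320.3 196.8 321.2 189.8
```

```text
hole [ 0.5012 -0.2016  0.0993] pin [ 0.501 -0.202  0.067] move tool x -0.0001 y 0.0004
hole [ 0.5685 -0.2     0.0984] pin [ 0.5691 -0.1998  0.067 ] move tool x 0.0005 y -0.0003
```

{"method": "jog_arm", "body": {
  "jaw": [-1, -1, -1, -1, -1, -1, -1, -1],
  "linear": [
    [0, 0.0003, 0.009],
    [0, 0, 0.009],
    [0, 0, 0.009],
    [0, 0, 0.009],
    [0, 0, 0.002],
    [0, 0, 0],
    [0, 0, 0],
    [0, 0, 0]
  ],
  "turn": [
    [0, 0, 0],
    [0, 0, 0],
    [0, 0, 0],
    [0, 0, 0],
    [0, 0, 0],
    [0, 0, 0],
    [0, 0, 0],
    [0, 0, 0]
  ]
}}

```text
t: 21.43
ee_pos: [0.4966, -0.24, 0.0703]
orientation: [0.0, 0.999, -0.047, -0.0]
force: [-1.9, 0.2, 10.7]
width: 0.0356
```

```bash
python3 to.py .4965 -.240 .073 -5.5;  python3 - <<'E'
from h import *; from plant import env
a=shot(env,"wrist","w15")[0]
cv2.imwrite("pics/w15z.png",cv2.resize(a[130:330,200:440],None,fx=3,fy=3,interpolation=cv2.INTER_CUBIC))
E
```

```text
t 21.43 p [ 0.4966 -0.24    0.0703] ang -5.36 tilt 0.01 w 0.0356 | tool d [-0.0001 -0.     -0.0027] turn 0.14 q [ 0.19  0.5   0.25  1.93 -0.18  0.73  0.46]
```

View pics/w15z.png

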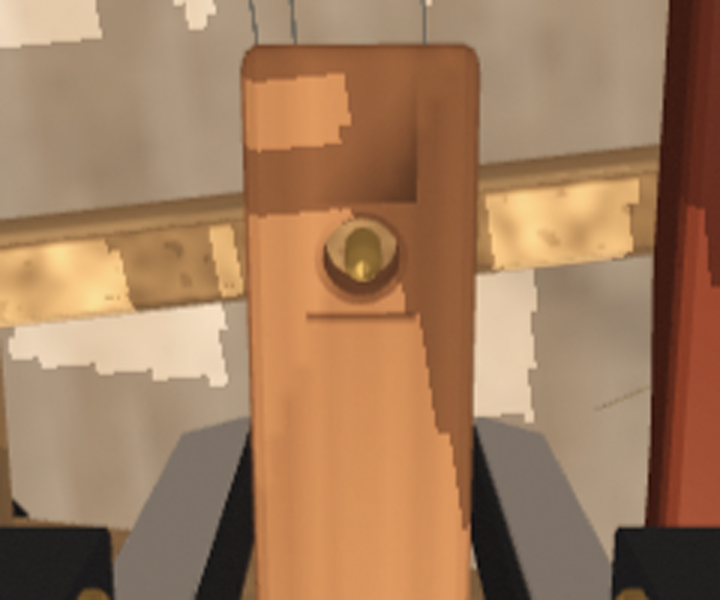

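{"method": "jog_arm", "body": {
  "jaw": [0.2, 0.2, 0.2, 0.2, 0.2, 0.2, 0.2, 0.2],
  "linear": [
    [0, 0, -0.002],
    [0, 0, 0],
    [0, 0, 0],
    [0, 0, -0.03],
    [0, 0, -0.04],
    [0, 0, -0.04],
    [0, 0, 0],
    [0, 0, 0]
  ],
  "turn": [
    [0, 0, 0],
    [0, 0, 0],
    [0, 0, 0],
    [0, 0, 0],
    [0, 0, 0],
    [0, 0, 0],
    [0, 0, 0],
    [0, 0, 0]
  ]
}}

```text
t: 22.15
ee_pos: [0.4976, -0.2402, 0.1843]
orientation: [0.0, 0.999, -0.047, 0.002]
force: [-1.2, 0.1, -0.8]
width: 0.0563
```

```bash
python3 to.py .4330 .2482 .19 92.2;  python3 - <<'E'
from h import *; from plant import env
a=shot(env,"wrist","w16")[0]
E
```

```text
t 22.15 p [ 0.4976 -0.2402  0.1843] ang -5.35 tilt 0.22 w 0.0563 | tool d [-0.1098 -0.4802 -0.0057] turn -97.55 q [ 0.16  0.34  0.29  1.85 -0.12  0.96  0.41]
```

View pics/w16.png

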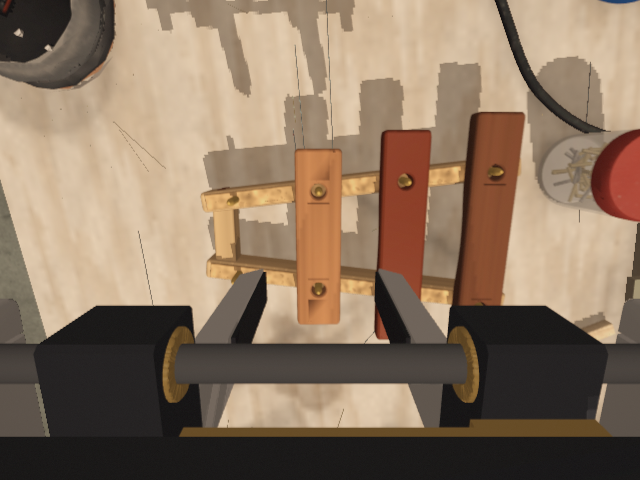

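{"method": "jog_arm", "body": {
  "jaw": [0.4, 0.4, 0.4, 0.4, 0.4, 0.4, 0.4, 0.4, 0.4, 0.4, 0.4, 0.4],
  "linear": [
    [-0.0085, -0.037, 0],
    [-0.0085, -0.037, 0],
    [-0.0085, -0.037, 0],
    [-0.0085, -0.037, 0],
    [-0.0085, -0.037, 0],
    [-0.0085, -0.037, 0],
    [-0.0085, -0.037, 0],
    [-0.0085, -0.037, 0],
    [-0.0085, -0.037, 0],
    [-0.0085, -0.037, 0],
    [-0.0085, -0.037, 0],
    [-0.0085, -0.037, 0]
  ],
  "turn": [
    [0, 0, 0],
    [0, 0, 0],
    [0, 0, 0],
    [0, 0, 0],
    [0, 0, 0],
    [0, 0, 0],
    [0, 0, 0],
    [0, 0, 0],
    [0, 0, 0],
    [0, 0, 0],
    [0, 0, 0],
    [0, 0, 0]
  ]
}}

```text
t: 23.2
ee_pos: [0.4352, 0.2132, 0.1811]
orientation: [0.001, 0.999, -0.047, -0.001]
force: [1.0, -0.0, -0.3]
width: 0.0659
```

{"method": "jog_arm", "body": {
  "jaw": [0.4, 0.4, 0.4, 0.4, 0.4, 0.4, 0.4, 0.4, 0.4, 0.4, 0.4, 0.4],
  "linear": [
    [-0.008, -0.036, 0],
    [0, 0, 0],
    [0, 0, 0],
    [0, 0, 0],
    [0, 0, 0],
    [0, 0, 0],
    [0, 0, 0],
    [0, 0, 0],
    [0, 0, 0],
    [0, 0, 0],
    [0, 0, 0],
    [0, 0, 0]
  ],
  "turn": [
    [0, 0, 0],
    [0, 0, -7],
    [0, 0, -7],
    [0, 0, -7],
    [0, 0, -7],
    [0, 0, -7],
    [0, 0, -7],
    [0, 0, -7],
    [0, 0, -7],
    [0, 0, -7],
    [0, 0, -7],
    [0, 0, -7]
  ]
}}

```text
t: 24.2
ee_pos: [0.4311, 0.248, 0.1809]
orientation: [-0.0, 0.809, 0.588, -0.001]
force: [-0.4, -0.3, 0.2]
width: 0.0657
```

{"method": "jog_arm", "body": {
  "jaw": [0.4, 0.4, 0.4, 0.4, 0.4, 0.4],
  "linear": [
    [0, 0, 0],
    [0, 0, 0],
    [0, 0, 0],
    [0, 0, 0],
    [0, 0, 0],
    [0, 0, 0]
  ],
  "turn": [
    [0, 0, -7],
    [0, 0, -7],
    [0, 0, -6.5],
    [0, 0, 0],
    [0, 0, 0],
    [0, 0, 0]
  ]
}}

```text
t: 24.7
ee_pos: [0.4316, 0.2481, 0.1817]
orientation: [-0.0, 0.695, 0.719, -0.001]
force: [0.0, -0.0, -0.5]
width: 0.0655
```

```bash
python3 to.py .4330 .2482 .0275 92.2;  python3 - <<'E'
from h import *; from plant import env
a=shot(env,"wrist","w17")[0]
E
```

```text
t 24.7 p [0.4316 0.2481 0.1817] ang 91.91 tilt 0.07 w 0.0655 | tool d [1.000e-04 1.400e-03 1.542e-01] turn -0.29 q [-0.36  0.26 -0.26  1.96  0.08  0.93  0.95]
```

View pics/w17.png

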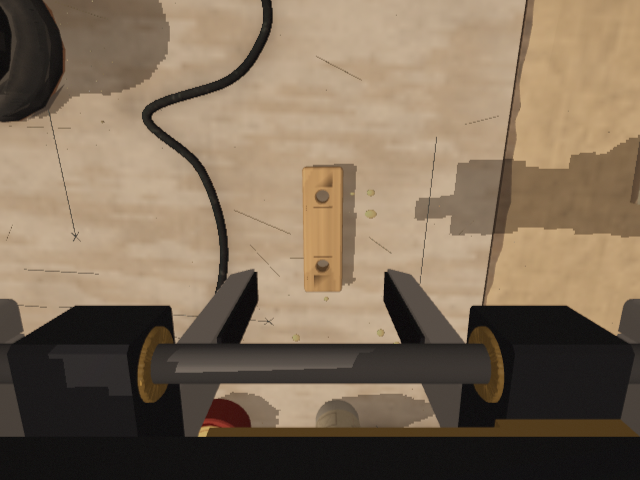

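```bash
python3 - <<'E'
from bars import *
im,K,T=load("pics/w17.npz")
_,H=holes(im,(322,230),thr=14,wl=.35); print([tuple(np.round(h,1)) for h in H if abs(h[0]-320)<15 and abs(h[1]-228)<60])
P=plane([(322,196.5),(322,265.5)],K,T,.018); d=P[1]-P[0]; print(P.mean(0).round(4),"sep",np.linalg.norm(d).round(4),"ang",np.degrees(np.arctan2(d[1],d[0])).round(2))
E
python3 to.py .4330 .2490 .0275 92.2
```

```text
[(np.float64(321.0), np.float64(271.0), np.float64(17.0), np.float64(25.0)), (np.float64(321.5), np.float64(196.5), np.float64(16.0), np.float64(16.0)), (np.float64(328.0), np.float64(182.0), np.float64(9.0), np.float64(11.0))]
[0.4323 0.2489 0.018 ] sep 0.0636 ang 1.98
t 24.75 p [0.4317 0.2482 0.1819] ang 91.95 tilt 0.05 w 0.066 | tool d [0.0008 0.0014 0.1544] turn -0.25 q [-0.36  0.26 -0.26  1.96  0.08  0.93  0.95]
```

{"method": "jog_arm", "body": {
  "jaw": [0.4, 0.4, 0.4, 0.4, 0.4, 0.4, -1, -1, -1, -1, -1],
  "linear": [
    [0.001, 0.001, 0.04],
    [0, 0, 0.04],
    [0, 0, 0.04],
    [0, 0, 0.034],
    [0, 0, 0],
    [0, 0, 0],
    [0, 0, 0],
    [0, 0, 0],
    [0, 0, 0],
    [0, 0, 0],
    [0, 0, 0]
  ],
  "turn": [
    [0, 0, 0],
    [0, 0, 0],
    [0, 0, 0],
    [0, 0, 0],
    [0, 0, 0],
    [0, 0, 0],
    [0, 0, 0],
    [0, 0, 0],
    [0, 0, 0],
    [0, 0, 0],
    [0, 0, 0]
  ]
}}

```text
t: 25.67
ee_pos: [0.433, 0.2493, 0.0288]
orientation: [0.0, 0.694, 0.72, 0.0]
force: [-0.2, 0.2, 1.1]
width: 0.0357
```

```bash
python3 to.py .429 -.234 .18 -5.5
```

```text
t 25.67 p [0.433  0.2493 0.0288] ang 92.12 tilt 0.03 w 0.0357 | tool d [-0.4829 -0.0219 -0.1512] turn 97.62 q [-0.4   0.5  -0.22  2.05  0.18  0.6   0.86]
```

{"method": "jog_arm", "body": {
  "jaw": [-1, -1, -1, -1, -1, -1, -1, -1, -1, -1, -1, -1],
  "linear": [
    [0, 0, -0.03],
    [0, 0, -0.04],
    [0, 0, -0.04],
    [0, 0, -0.041],
    [-0.037, -0.0017, 0],
    [-0.037, -0.0017, 0],
    [-0.037, -0.0017, 0],
    [-0.037, -0.0017, 0],
    [-0.037, -0.0017, 0],
    [-0.037, -0.0017, 0],
    [-0.037, -0.0017, 0],
    [-0.037, -0.0017, 0]
  ],
  "turn": [
    [0, 0, 0],
    [0, 0, 0],
    [0, 0, 0],
    [0, 0, 0],
    [0, 0, 0],
    [0, 0, 0],
    [0, 0, 0],
    [0, 0, 0],
    [0, 0, 0],
    [0, 0, 0],
    [0, 0, 0],
    [0, 0, 0]
  ]
}}

```text
t: 26.67
ee_pos: [0.4299, -0.0488, 0.1799]
orientation: [0.0, 0.694, 0.72, 0.0]
force: [1.1, -0.1, 0.2]
width: 0.0357
```

{"method": "jog_arm", "body": {
  "jaw": [-1, -1, -1, -1, -1, -1, -1, -1, -1, -1, -1, -1],
  "linear": [
    [-0.037, -0.0017, 0],
    [-0.037, -0.0017, 0],
    [-0.037, -0.0017, 0],
    [-0.037, -0.0017, 0],
    [-0.038, -0.0017, 0],
    [0, 0, 0],
    [0, 0, 0],
    [0, 0, 0],
    [0, 0, 0],
    [0, 0, 0],
    [0, 0, 0],
    [0, 0, 0]
  ],
  "turn": [
    [0, 0, 0],
    [0, 0, 0],
    [0, 0, 0],
    [0, 0, 0],
    [0, 0, 0],
    [0, 0, 7],
    [0, 0, 7],
    [0, 0, 7],
    [0, 0, 7],
    [0, 0, 7],
    [0, 0, 7],
    [0, 0, 7]
  ]
}}

```text
t: 27.67
ee_pos: [0.4287, -0.2331, 0.1797]
orientation: [0.0, 0.931, 0.365, 0.0]
force: [-0.8, -0.7, -0.4]
width: 0.0355
```

{"method": "jog_arm", "body": {
  "jaw": [-1, -1, -1, -1, -1, -1, -1, -1, -1, -1],
  "linear": [
    [0, 0, 0],
    [0, 0, 0],
    [0, 0, 0],
    [0, 0, 0],
    [0, 0, 0],
    [0, 0, 0],
    [0, 0, 0],
    [0, 0, 0],
    [0, 0, 0],
    [0, 0, 0]
  ],
  "turn": [
    [0, 0, 7],
    [0, 0, 7],
    [0, 0, 7],
    [0, 0, 7],
    [0, 0, 7],
    [0, 0, 7],
    [0, 0, 6.5],
    [0, 0, 0],
    [0, 0, 0],
    [0, 0, 0]
  ]
}}

```text
t: 28.5
ee_pos: [0.4288, -0.2331, 0.1796]
orientation: [0.0, 0.999, -0.045, 0.0]
force: [-0.6, 0.9, -0.4]
width: 0.0358
```

```bash
python3 to.py .429 -.234 .109 -5.5
```

```text
t 28.5 p [ 0.4288 -0.2331  0.1796] ang -5.12 tilt 0.01 w 0.0358 | tool d [0.0003 0.0009 0.0706] turn 0.38 q [ 0.13  0.24  0.34  2.01 -0.1   0.91  0.44]
```

{"method": "jog_arm", "body": {
  "jaw": [-1, -1, -1, -1, -1],
  "linear": [
    [0, 0.0009, 0.035],
    [0, 0, 0.036],
    [0, 0, 0],
    [0, 0, 0],
    [0, 0, 0]
  ],
  "turn": [
    [0, 0, 0.4],
    [0, 0, 0],
    [0, 0, 0],
    [0, 0, 0],
    [0, 0, 0]
  ]
}}

```text
t: 28.92
ee_pos: [0.4292, -0.2345, 0.11]
orientation: [0.0, 0.999, -0.05, 0.0]
force: [0.4, 0.4, 0.1]
width: 0.0357
```

```bash
python3 to.py .429 -.234 .073 -5.5;  python3 - <<'E'
from h import *; from plant import env
a=shot(env,"wrist","w18")[0]
cv2.imwrite("pics/w18z.png",cv2.resize(a[130:330,200:440],None,fx=3,fy=3,interpolation=cv2.INTER_CUBIC))
E
```

```text
t 28.92 p [ 0.4292 -0.2345  0.11  ] ang -5.7 tilt 0.05 w 0.0357 | tool d [-0.0003 -0.0005  0.037 ] turn -0.2 q [ 0.16  0.35  0.32  2.06 -0.16  0.76  0.48]
```

View pics/w18z.png

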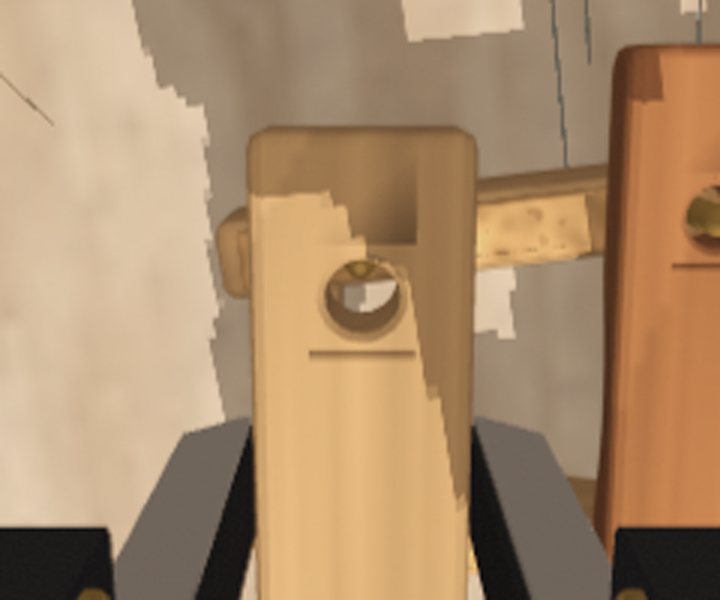

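```bash
python3 pinhole.py w18 -5.7 .11 321 229.3 320.3 218.7
```

```text
hole [ 0.4328 -0.203   0.0992] pin [ 0.4325 -0.2034  0.067 ] move tool x -0.0003 y 0.0005
```

{"method": "jog_arm", "body": {
  "jaw": [-1, -1, -1, -1, -1, -1, -1, -1],
  "linear": [
    [0, 0, 0.009],
    [0, 0, 0.009],
    [0, 0, 0.009],
    [0, 0, 0.009],
    [0, 0, 0.002],
    [0, 0, 0],
    [0, 0, 0],
    [0, 0, 0]
  ],
  "turn": [
    [0, 0, 0],
    [0, 0, 0],
    [0, 0, 0],
    [0, 0, 0],
    [0, 0, 0],
    [0, 0, 0],
    [0, 0, 0],
    [0, 0, 0]
  ]
}}

```text
t: 29.63
ee_pos: [0.4288, -0.2341, 0.07]
orientation: [0.0, 0.999, -0.05, -0.0]
force: [0.4, -0.1, 0.5]
width: 0.0355
```

```bash
python3 to.py .429 -.234 .073 -5.5;  python3 - <<'E'
from h import *; from plant import env
a=shot(env,"wrist","w19")[0]
cv2.imwrite("pics/w19z.png",cv2.resize(a[130:330,200:440],None,fx=3,fy=3,interpolation=cv2.INTER_CUBIC))
E
```

```text
t 29.63 p [ 0.4288 -0.2341  0.07  ] ang -5.75 tilt 0.01 w 0.0355 | tool d [ 0.0002 -0.0002 -0.003 ] turn -0.25 q [ 0.18  0.42  0.3   2.08 -0.19  0.67  0.51]
```

View pics/w19z.png

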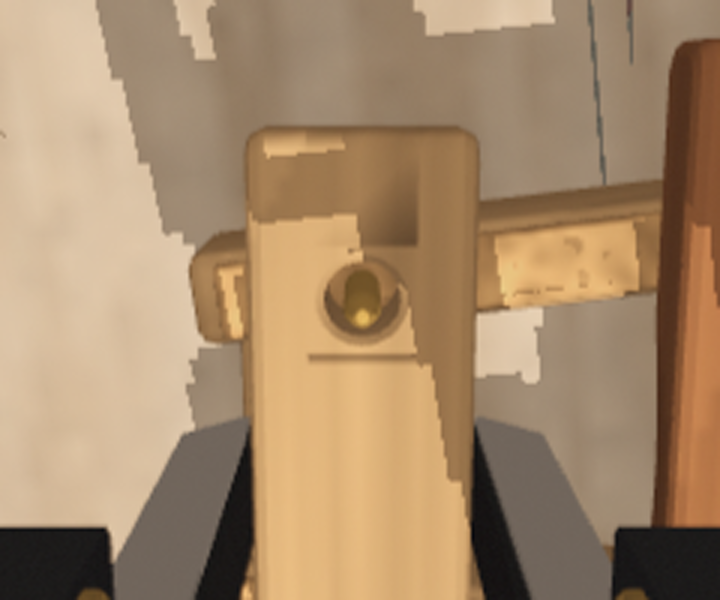

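{"method": "jog_arm", "body": {
  "jaw": [-1, -1, 0.2, 0.2, 0.2, 0.2, 0.2, 0.2, 0.2, 0.2, 0.2, 0.2],
  "linear": [
    [0, 0, 0.0015],
    [0, 0, 0],
    [0, 0, 0],
    [0, 0, 0],
    [0, 0, 0],
    [0, 0, -0.03],
    [0, 0, -0.04],
    [0, 0, -0.04],
    [0, -0.01, -0.04],
    [0, -0.02, -0.03],
    [0, 0, 0],
    [0, 0, 0]
  ],
  "turn": [
    [0, 0, 0],
    [0, 0, 0],
    [0, 0, 0],
    [0, 0, 0],
    [0, 0, 0],
    [0, 0, 0],
    [0, 0, 0],
    [0, 0, 0],
    [0, 0, 0],
    [0, 0, 0],
    [0, 0, 0],
    [0, 0, 0]
  ]
}}

```text
t: 30.68
ee_pos: [0.4325, -0.2036, 0.2501]
orientation: [0.0, 0.999, -0.049, 0.001]
force: [-0.2, 0.5, -0.9]
width: 0.0565
```

```bash
python3 to.py .53 -.2 .25 -5.5;  python3 - <<'E'
from h import *; from plant import env
a=shot(env,"wrist","w20")[0]
b=shot(env,"top","top20")[0]
cv2.imwrite("pics/top20z.png",cv2.resize(b[170:310,240:520],None,fx=2.8,fy=2.8,interpolation=cv2.INTER_CUBIC))
E
```

```text
t 30.68 p [ 0.4325 -0.2036  0.2501] ang -5.65 tilt 0.17 w 0.0565 | tool d [ 0.0967 -0.0132  0.0001] turn -0.15 q [ 0.06  0.13  0.34  1.95 -0.05  1.07  0.33]
```

View pics/w20.png

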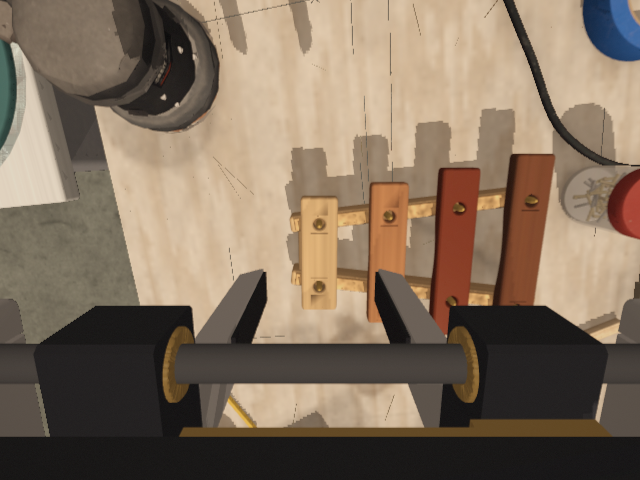

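View pics/top20z.png

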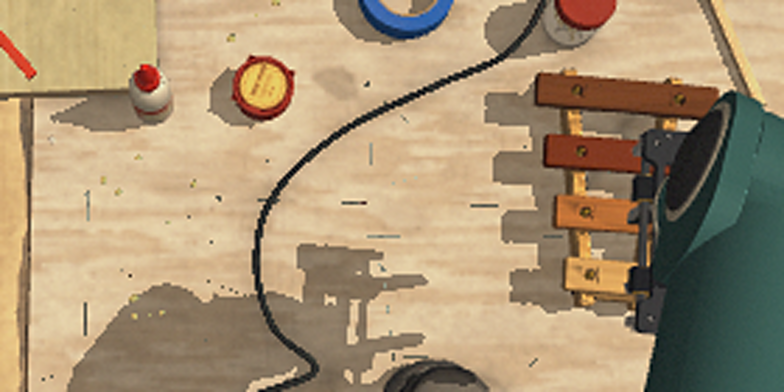

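{"method": "jog_arm", "body": {
  "jaw": [0.2, 0.2, 0.2, 0.2, 0.2, 0.2, 0.2, 0.2, 0.2, 0.2],
  "linear": [
    [0, -0.038, 0],
    [0, -0.038, 0],
    [0, -0.038, 0],
    [0, -0.038, 0],
    [0, -0.038, 0],
    [0, -0.038, 0],
    [0, -0.038, 0],
    [0, -0.038, 0],
    [0, 0, 0],
    [0, 0, 0]
  ],
  "turn": [
    [0, 0, 0],
    [0, 0, 0],
    [0, 0, 0],
    [0, 0, 0],
    [0, 0, 0],
    [0, 0, 0],
    [0, 0, 0],
    [0, 0, 0],
    [0, 0, 0],
    [0, 0, 0]
  ]
}}

```text
t: 31.62
ee_pos: [0.4618, 0.0993, 0.2472]
orientation: [0.0, 0.999, -0.049, -0.001]
force: [0.2, -0.0, 0.7]
width: 0.056
```

```bash
python3 - <<'E'
from h import *; from plant import env
b,K,T=shot(env,"top","top21"); s,K2,T2=shot(env,"scene","scene21")
z1=cv2.resize(b[180:290,420:500],None,fx=5,fy=5,interpolation=cv2.INTER_CUBIC)
z2=cv2.resize(s[270:380,390:530],None,fx=2.84,fy=5*1.0,interpolation=cv2.INTER_CUBIC)
z2=cv2.resize(s[265:375,395:523],None,fx=5,fy=5,interpolation=cv2.INTER_CUBIC)
cv2.imwrite("pics/t21z.png",z1);cv2.imwrite("pics/s21z.png",z2)
E
```

```text
(no output)
```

View pics/t21z.png

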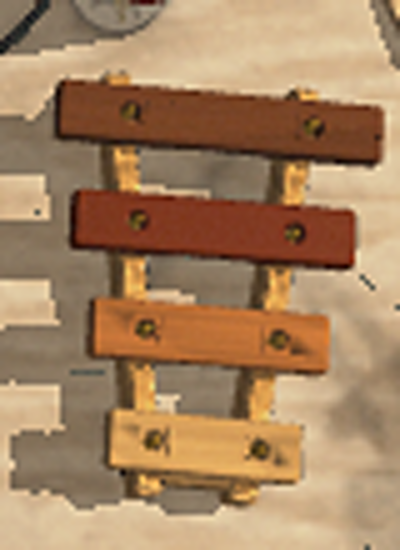

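View pics/s21z.png

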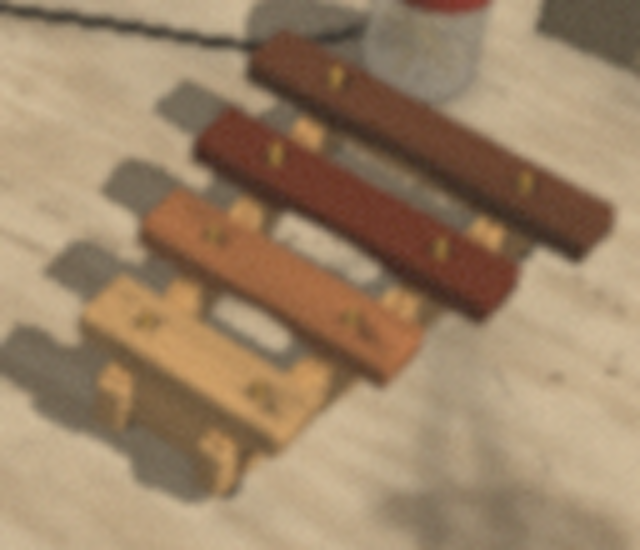

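View pics/top21.png

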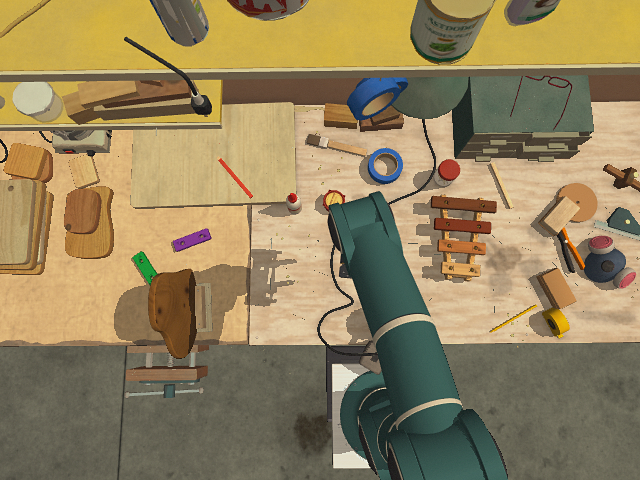

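```bash
python3 - <<'E'
from h import *
_,K1,T1=load("pics/top21.npz");_,K2,T2=load("pics/scene21.npz")
for n,a,b in [("dark R",(383,106),(613,210)),("dark L",(62,80),(283,32)),("red R",(354,210),(520,264)),("red L",(77,190),(228,108)),("brown R",(329,318),(425,330)),("brown L",(97,298),(172,190)),("pale L",(113,408),(118,277)),("pale R",(302,426),(330,378))]:
    p,e=tri(np.array(a)/5+[420,180],K1,T1,np.array(b)/5+[395,265],K2,T2); print(n,p.round(4),round(e,4))
E
```

```text
dark R [ 0.6356 -0.3564  0.0611] 0.003
dark L [ 0.6559 -0.1614  0.0581] 0.0
red R [ 0.5704 -0.3343  0.0638] 0.0003
red L [ 0.5853 -0.1667  0.0601] 0.0004
brown R [ 0.5041 -0.3153  0.0633] 0.001
brown L [ 0.5164 -0.1739  0.0616] 0.0036
pale L [ 0.4495 -0.181   0.0607] 0.0021
pale R [ 0.4389 -0.2936  0.0741] 0.0069
```

```bash
python3 - <<'E'
from h import *
im,K,T=load("pics/w20.npz")
for z in(.052,.062,.072):
    P=plane([(319,224),(319,287)],K,T,z); print(z,P.round(4).tolist(),np.linalg.norm(P[0]-P[1]).round(4))
s=cv2.imread("pics/scene21.png"); cv2.imwrite("pics/s21p.png",cv2.resize(s[315:365,405:475],None,fx=10,fy=10,interpolation=cv2.INTER_CUBIC))
w=cv2.resize(im[180:330,280:380],None,fx=4,fy=4,interpolation=cv2.INTER_CUBIC); cv2.imwrite("pics/w20p.png",w)
E
```

```text
0.052 [[0.4318, -0.2044, 0.052], [0.4253, -0.2704, 0.052]] 0.0663
0.062 [[0.432, -0.2026, 0.062], [0.4256, -0.2667, 0.062]] 0.0645
0.072 [[0.4322, -0.2007, 0.072], [0.426, -0.263, 0.072]] 0.0626
```

View pics/s21p.png

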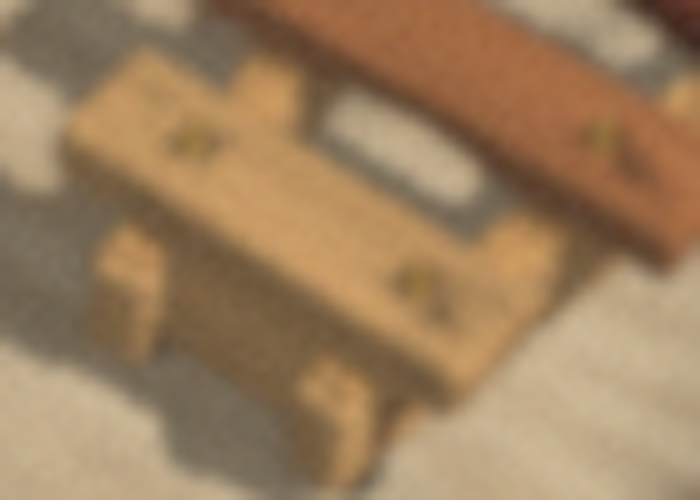

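View pics/w20p.png

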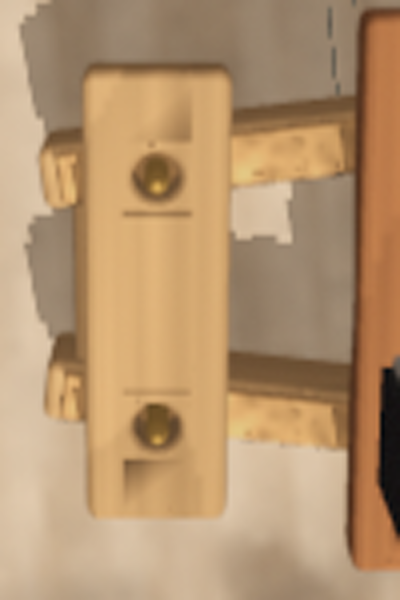

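```bash
python3 - <<'E'
from plant import env
print(env.observe()["t"]); print(env.sign_off())
E
```

```text
31.7167
the job is handed in; nothing more can be done
None
```

All four bars are on the frame in order of length, dark at the wide end, then red, honey-brown and pale at the narrow end. I handed the job in at 31.7 s; no verdict is reported.

**Grasps and placing:** I gripped each bar across its middle. Before lowering each one I checked that a pin showed through its hole, then pressed it to the cork (10–20 N for the first three). Pressing down on the pale bar showed only about 0.5 N, so its contact was not confirmed by force.

**Last checks:**
- **Fit:** both pins show up through the holes of every bar.
- **Height:** seven of eight bar corners came out at 58–64 mm across the two views, against 62 mm expected. That suggests the bars lie flat to within about 4 mm.
- **The one that disagreed:** the eighth corner, on the pale bar, read 74 mm with a 7 mm ray mismatch. I put this down to a wrongly picked corner. That bar's hole spacing read 64.5 mm at the 62 mm height, against the stated 64 mm, so it agrees with lying flat.
- **Bystanders and look-alikes:** the glue bottle, wax tin and the green and purple look-alikes appear where they were. I checked this by eye only.

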